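# Fetch the capsule rack from behind the canisters for the guest's tray

## Robot

A 6-joint arm with a two-finger parallel gripper is mounted at the origin on the work surface. World frame = base frame: x ahead of the robot, y to its left, z up, the work surface at z = 0. Lengths are in m, angles in rad, forces in N, time in s.
With the tool pointing down it reaches from about 0.35 to 0.85 m from the base axis. Payload 8.1 kg.
Tool frame: the origin (TCP) lies on the centre line of the jaws, within the pads' length; the fingertips stand 14 mm ahead of it and the grasp point (between the pads) lies 5 mm behind it; z points along the fingers, y is the direction in which the jaws open and shut (so a half turn about z gives the same grasp; the last joint's range is limited). The gripper opens to 93 mm and grips with 3 to 60 N. Pads are 15 mm wide; open, the fingers measure 128 mm over their backs; the gripper's body (75 mm by 188 mm) begins 65 mm behind the grasp point.
Start: joints at [-0.085, 0.13, 1.488, -0, 1.523, -0.085], TCP at [0.6, 0, 0.233] pointing down, gripper open.
Joint ranges: [-2.96, 2.96], [-0.89, 2.26], [0.02, 2.5], [-1.34, 4.48], [0, 2.73], [-2.66, 2.66]. Speed limits (rad/s): [2.39, 2.39, 2.79, 3.14, 3.14, 3.14].

## Interface

Orientations are given as a rotation vector (axis times angle).
In Python, from plant import robot gives the robot as it stands.
- The arm moves only by the tool jog_arm, never from a script. Its argument "steps" is a list of rows, each a list of 7 numbers: the closure, from 0 (fully open) to 1 (shut), then the shift along the tool's x, y, z in m, then the turn, a rotation vector about the tool's x, y, z in rad. In form: [[jaw, tx, ty, tz, rx, ry, rz], ...]. A call has 1 to 5 rows; each row is the pose to reach, as a shift and turn from the pose measured when the call began, along the tool's axes at that moment; what a row does not reach only later rows make up. A row lasts 1/8 s, in which the tool goes at most 62.5 mm and 10.7 degrees, less where a joint would pass 70% of its speed; a pose out of reach is approached as far as the arm can. A call with a gripper value outside its range is refused whole. The fingers move at their own pace and stop on an object; "force" is the grip in N (left out, the last holds). Time passes only in rows, so rows that repeat a pose let the fingers close. It gives the time, the measured TCP pose, the force and the opening at its end, in the units of the state.
- robot.read_state(): the state, without advancing time (a new reading comes with each control period).
- robot.read_camera(name): name is "scene" or "side" or "wrist"; returns a dict with "image" (384x512x3 uint8, red, green, blue), "mtx" (3x3 intrinsics, pixels), "D" ([k1, k2, p1, p2, k3] as OpenCV has them; the pictures are not rectified), "extrinsics" (4x4, takes a point from camera to world coordinates); the wrist camera has in their place "tool_from_camera" (4x4, takes a point from camera to tool coordinates, whose origin is the TCP and whose axes are the flange's). Camera axes: x right, y down, z forward; pixel columns grow to the right and rows downward; lengths in m; the calibration is good to about 2 mm. A picture is of the moment at which its call begins: read the wrist's pose just before it. There is no depth.
- robot.close_job(): hands the job in, once; it reports no verdict.
The state is a dict: "t": time; "q": joint angles; "dq": joint speeds; "joint_torque": joint torques, N m; "tool_pos": TCP position; "orientation": TCP orientation; "force": force on the tool from outside, world axes, zero at the start; "wrist_torque": the same for the moment, N m; "opening": finger opening in m.
Only numpy, scipy, OpenCV 4.12 (cv2) and the standard library are available. Lean on these libraries where they do the work, as an engineer would, in place of code of your own. Each camera call takes 0.05 s, during which the arm holds its last target.

## Task

Make up the guest's tray: the grey capsule rack stands at the back of the drinks stand, so first move the canisters that stand in front of it onto the empty light-wood side tray, then seat the rack flat in the empty rectangular compartment of the guest tray, with the cleared canisters still on the side tray. Finally put each canister back on the cork disc it came from, standing upright, so that the stand has its canisters as before. Tip nothing over and leave the cup and the stirrer beaker where they are.

Things in the scene. Friction and masses are not known exactly. Their poses are not given: they have to be found in the camera images.
- coffee_canister_mid (a point): Coffee canister: dark brown with copper bands and a flat black lid, 50 mm in diameter and 125 mm tall (straight sides up to 104 mm), 0.25 kg. Given: the point on its axis half-way up (62.5 mm above its underside); z up. Starts on one of the three cork discs of the drinks stand.
- tea_canister_mid (a point): Tea canister: green with a cream band and a domed green lid, 50 mm in diameter and 125 mm tall (straight sides up to 104 mm), 0.25 kg. Given: the point on its axis half-way up (62.5 mm above its underside); z up. Starts on one of the three cork discs of the drinks stand.
- sugar_canister_mid (a point): Sugar canister: cream-white with a red-brown band and a white lid with a small knob, 50 mm in diameter and 125 mm tall (straight sides up to 104 mm), 0.25 kg. Given: the point on its axis half-way up (62.5 mm above its underside); z up. Starts on one of the three cork discs of the drinks stand.
- capsule_rack_mid (a point): Capsule rack: slate-grey block 46 (x) by 120 (y) by 56 mm tall, three foil-topped capsules on top (2.5 mm proud), 0.22 kg. Given: its centre, 28 mm above its underside; z up. At the back of the drinks stand, left or right half, long side along the stand. Two canisters (the middle one and the end one on its side) stand in front of it, 10 mm away. Behind it 44 mm are free to a 12 mm high rail.
- drinks_stand: Drinks stand: fixed bamboo board 172 (x) by 270 mm (y), upper face 15 mm above the table; rails 12 mm high (front 5). Origin: centre of its underside; x to the back, away from the robot. Three flush brown cork discs, 66 mm across, at x -45, y -90, 0, +90 mm: 40 mm gap between canisters. Back row at x +13 mm: rack and beaker, one at y +52, the other at -52 mm.
- side_tray: Empty light-wood side tray, 280 mm (x) by 150 mm (y), floor 6 mm above the table, rim rising 12 mm above the floor and 6 mm thick. Fixed, on the left or right of the stand. Origin: centre of its underside on the table. Room for three canisters in a row along x.
- compartment (a point): Empty compartment of the guest tray (dark brown, 280 by 170 mm, rim 12 mm high, fixed, on the other side of the stand from the side tray). Given: centre of its floor, 6 mm above the table. Beige rectangle 66 (x) by 140 mm (y) inside ribs 5 mm high; the rack goes in long side along y, with about 10 mm of play each way. The saucer and cup stand 128 mm away in +x.
- coffee_cup: Cream cup, 68 mm across and 62 mm tall, with a handle, loose on the saucer of the guest tray; leave it. Origin: centre of its underside.
- stirrer_beaker: Blue beaker of wooden stirrers, 48 mm across, 62 mm tall, stirrers up to 102 mm, loose at the back of the drinks stand beside the rack; leave it. Origin: centre of its underside.

How it is judged:
On the way, in this order (a step that is already met when the one before it is completed fails the run):
1. The canisters that stood in front of the rack stand released on the side tray; the rack is still in its place and any other canister is on the side tray or untouched (((x of coffee_canister_mid in the frame of side_tray between -0.112 and 0.112 m and y of coffee_canister_mid in the frame of side_tray between -0.047 and 0.047 m and z of coffee_canister_mid in the frame of side_tray between 0.0605 and 0.0765 m and angle between coffee_canister_mid's own z axis and vertical below 0.12 rad and contact force between the fingers and coffee_canister below 0.2 N and linear speed of coffee_canister below 0.03 m/s) or (distance of coffee_canister_mid from where it was at the start of the episode below 0.015 m and angle between coffee_canister_mid's own z axis and vertical below 0.12 rad and horizontal distance between coffee_canister_mid and capsule_rack_mid above 0.11 m)) and ((x of tea_canister_mid in the frame of side_tray between -0.112 and 0.112 m and y of tea_canister_mid in the frame of side_tray between -0.047 and 0.047 m and z of tea_canister_mid in the frame of side_tray between 0.0605 and 0.0765 m and angle between tea_canister_mid's own z axis and vertical below 0.12 rad and contact force between the fingers and tea_canister below 0.2 N and linear speed of tea_canister below 0.03 m/s) or (distance of tea_canister_mid from where it was at the start of the episode below 0.015 m and angle between tea_canister_mid's own z axis and vertical below 0.12 rad and horizontal distance between tea_canister_mid and capsule_rack_mid above 0.11 m)) and ((x of sugar_canister_mid in the frame of side_tray between -0.112 and 0.112 m and y of sugar_canister_mid in the frame of side_tray between -0.047 and 0.047 m and z of sugar_canister_mid in the frame of side_tray between 0.0605 and 0.0765 m and angle between sugar_canister_mid's own z axis and vertical below 0.12 rad and contact force between the fingers and sugar_canister below 0.2 N and linear speed of sugar_canister below 0.03 m/s) or (distance of sugar_canister_mid from where it was at the start of the episode below 0.015 m and angle between sugar_canister_mid's own z axis and vertical below 0.12 rad and horizontal distance between sugar_canister_mid and capsule_rack_mid above 0.11 m)) and distance of capsule_rack_mid from where it was at the start of the episode below 0.02 m), for 0.2 s.
2. The rack sits released in the compartment of the guest tray, with the cleared canisters still on the side tray (horizontal distance between capsule_rack_mid and compartment below 0.013 m and z of capsule_rack_mid in the frame of compartment between 0.022 and 0.033 m and angle between capsule_rack_mid's own z axis and vertical below 0.1 rad and angle between the x axis of capsule_rack_mid and the x axis of compartment, either way round below 0.2 rad and contact force between the fingers and capsule_rack below 0.2 N and linear speed of capsule_rack below 0.03 m/s and (((x of coffee_canister_mid in the frame of side_tray between -0.112 and 0.112 m and y of coffee_canister_mid in the frame of side_tray between -0.047 and 0.047 m and z of coffee_canister_mid in the frame of side_tray between 0.0605 and 0.0765 m and angle between coffee_canister_mid's own z axis and vertical below 0.12 rad and contact force between the fingers and coffee_canister below 0.2 N and linear speed of coffee_canister below 0.03 m/s) and (x of tea_canister_mid in the frame of side_tray between -0.112 and 0.112 m and y of tea_canister_mid in the frame of side_tray between -0.047 and 0.047 m and z of tea_canister_mid in the frame of side_tray between 0.0605 and 0.0765 m and angle between tea_canister_mid's own z axis and vertical below 0.12 rad and contact force between the fingers and tea_canister below 0.2 N and linear speed of tea_canister below 0.03 m/s)) or ((x of coffee_canister_mid in the frame of side_tray between -0.112 and 0.112 m and y of coffee_canister_mid in the frame of side_tray between -0.047 and 0.047 m and z of coffee_canister_mid in the frame of side_tray between 0.0605 and 0.0765 m and angle between coffee_canister_mid's own z axis and vertical below 0.12 rad and contact force between the fingers and coffee_canister below 0.2 N and linear speed of coffee_canister below 0.03 m/s) and (x of sugar_canister_mid in the frame of side_tray between -0.112 and 0.112 m and y of sugar_canister_mid in the frame of side_tray between -0.047 and 0.047 m and z of sugar_canister_mid in the frame of side_tray between 0.0605 and 0.0765 m and angle between sugar_canister_mid's own z axis and vertical below 0.12 rad and contact force between the fingers and sugar_canister below 0.2 N and linear speed of sugar_canister below 0.03 m/s)) or ((x of tea_canister_mid in the frame of side_tray between -0.112 and 0.112 m and y of tea_canister_mid in the frame of side_tray between -0.047 and 0.047 m and z of tea_canister_mid in the frame of side_tray between 0.0605 and 0.0765 m and angle between tea_canister_mid's own z axis and vertical below 0.12 rad and contact force between the fingers and tea_canister below 0.2 N and linear speed of tea_canister below 0.03 m/s) and (x of sugar_canister_mid in the frame of side_tray between -0.112 and 0.112 m and y of sugar_canister_mid in the frame of side_tray between -0.047 and 0.047 m and z of sugar_canister_mid in the frame of side_tray between 0.0605 and 0.0765 m and angle between sugar_canister_mid's own z axis and vertical below 0.12 rad and contact force between the fingers and sugar_canister below 0.2 N and linear speed of sugar_canister below 0.03 m/s)))), for 0.2 s.
At the end, for the whole second after the job is handed in: Each canister stands upright (within 0.12 rad), at rest, within 15 mm of where it stood at the start; the rack lies flat in the compartment, within 13 mm of its centre and 0.2 rad of its direction, at rest; all released (distance of each of coffee_canister_mid, tea_canister_mid, sugar_canister_mid from where it was at the start of the episode below 0.015 m and angle between each of coffee_canister_mid, tea_canister_mid, sugar_canister_mid's own z axis and vertical below 0.12 rad and linear speed of each of coffee_canister, tea_canister, sugar_canister, capsule_rack below 0.03 m/s and horizontal distance between capsule_rack_mid and compartment below 0.013 m and z of capsule_rack_mid in the frame of compartment between 0.022 and 0.033 m and angle between capsule_rack_mid's own z axis and vertical below 0.1 rad and angle between the x axis of capsule_rack_mid and the x axis of compartment, either way round below 0.2 rad and contact force between the fingers and capsule_rack below 0.2 N); the robot touches nothing.
It fails at once if the cup is pushed more than 20 mm or tipped (distance of coffee_cup from where it was at the start of the episode above 0.02 m or angle between coffee_cup's own z axis and vertical above 0.4 rad).
It fails at once if the stirrer beaker is pushed more than 20 mm or tipped (distance of stirrer_beaker from where it was at the start of the episode above 0.02 m or angle between stirrer_beaker's own z axis and vertical above 0.4 rad).
It fails at once if a canister or the rack is tipped over (angle between any of coffee_canister_mid, tea_canister_mid, sugar_canister_mid, capsule_rack_mid's own z axis and vertical above 0.7 rad).
It also fails if it takes over 128 s, if anything falls off the work surface, if the arm or the gripper's body presses on something with over 40 N, if the wrist force passes 120 N, or if a joint passes its speed limit or range.

## Working session

There is one attempt and no reset: what is moved stays moved. The work goes in short steps, Python scripts to look and compute and a tool call to move; the robot and the scene stay as the last step left them, time stands still between calls to the robot, and variables do not carry over. Pictures are saved under pics/ and viewed, and the job is handed in when it is done.

Besides the shell and the picture viewer there is one more tool, called after "Emit:" as a command line: name --pt "numbers of a row" for each row, then --argument value for the rest. jog_arm: Moves the arm, as the interface text tells. Its arguments: {"type":"object","properties":{"steps":{"type":"array"},"force":{"type":"number"}},"required":["steps"]}

```bash
ls; mkdir -p pics; python3 - <<'E'
from plant import robot
import cv2
s=robot.read_state()
print({k:s[k] for k in ('t','tool_pos','orientation','force','opening')})
for n in ('scene','side','wrist'):
    c=robot.read_camera(n); cv2.imwrite(f'pics/{n}0.png',c['image'][:,:,::-1])
    print(n,c['mtx'],c['D'],c.get('extrinsics',c.get('tool_from_camera')))
E
```

```text
pics
{'t': 0.0, 'tool_pos': array([5.99446562e-01, 7.45430662e-05, 2.31568524e-01]), 'orientation': array([-2.22042922e+00, -2.22041459e+00,  1.87064040e-03]), 'force': array([-0.01617822,  0.21448868, -0.61823872]), 'opening': 0.09294724605197018}
scene [[367.27815652   0.         253.12506107]
 [  0.         367.27815652 186.50985412]
 [  0.           0.           1.        ]] [-0.09433789  0.          0.          0.          0.        ] [[ 0.3645886   0.66315116 -0.65368623  1.15630272]
 [ 0.93112445 -0.25279288  0.26287454 -0.23881943]
 [ 0.00907833 -0.70450429 -0.70964166  0.75435808]
 [ 0.          0.          0.          1.        ]]
side [[487.89492284   0.         252.97369241]
 [  0.         487.89492284 191.22008967]
 [  0.           0.           1.        ]] [-0.01199189  0.          0.          0.          0.        ] [[-0.93331877 -0.2210926   0.28290306  0.17899261]
 [-0.35868556  0.5386955  -0.76233315  0.92367141]
 [ 0.01614761 -0.81297308 -0.58207734  0.78112099]
 [ 0.          0.          0.          1.        ]]
wrist [[342.03209368   0.         262.15545218]
 [  0.         342.03209368 189.82580781]
 [  0.           0.           1.        ]] [-0.02106668  0.          0.          0.          0.        ] [[ 9.29515043e-04 -9.54137198e-01 -2.99368240e-01  8.37286075e-02]
 [ 9.99999540e-01  8.15586322e-04  5.05509092e-04  2.12412599e-04]
 [-2.38164387e-04 -2.99368572e-01  9.54137517e-01 -1.52885881e-01]
 [ 0.00000000e+00  0.00000000e+00  0.00000000e+00  1.00000000e+00]]
```

View pics/scene0.png

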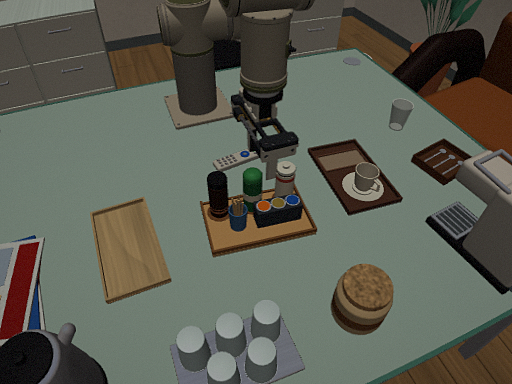

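View pics/side0.png

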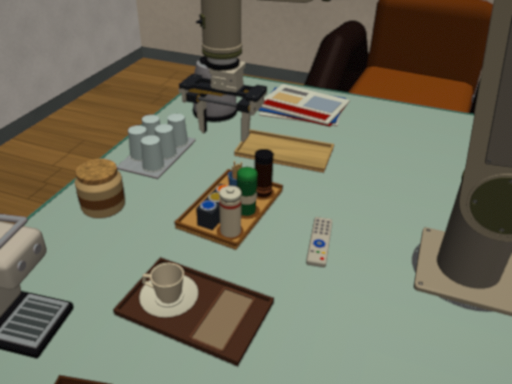

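View pics/wrist0.png

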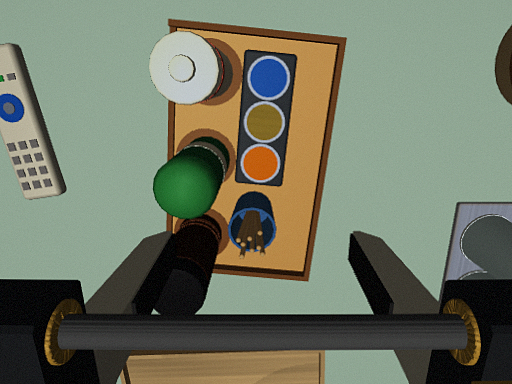

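```bash
cat > h.py <<'E'
import numpy as np,cv2
from scipy.spatial.transform import Rotation as R
from plant import robot
def cam(n,save=None):
    s=robot.read_state(); c=robot.read_camera(n)
    if n=='wrist':
        T=np.eye(4);T[:3,:3]=R.from_rotvec(s['orientation']).as_matrix();T[:3,3]=s['tool_pos']
        E=T@c['tool_from_camera']
    else: E=c['extrinsics']
    c['E']=np.array(E)
    if save:
        cv2.imwrite(f'pics/{save}.png',c['image'][:,:,::-1]); np.savez(f'pics/{save}.npz',image=c['image'],mtx=c['mtx'],D=c['D'],E=c['E'])
    return c
def load(n): return dict(np.load(f'pics/{n}.npz'))
def ray(c,uv):
    p=cv2.undistortPoints(np.array(uv,float).reshape(-1,1,2),c['mtx'],c['D']).reshape(-1,2)
    d=np.c_[p,np.ones(len(p))]@c['E'][:3,:3].T
    return c['E'][:3,3],d
def onz(c,uv,z):
    o,d=ray(c,uv); t=(np.broadcast_to(z,len(d))-o[2])/d[:,2]
    return o+t[:,None]*d
def proj(c,P):
    Ei=np.linalg.inv(c['E']); r,_=cv2.Rodrigues(Ei[:3,:3])
    return cv2.projectPoints(np.array(P,float).reshape(-1,1,3),r,Ei[:3,3],c['mtx'],c['D'])[0].reshape(-1,2)
def crop(c,x0,y0,x1,y1,k,name):
    im=cv2.resize(c['image'][y0:y1,x0:x1],None,fx=k,fy=k,interpolation=cv2.INTER_CUBIC)
    for x in range((x0+9)//10*10,x1,10):
        cv2.line(im,((x-x0)*k,0),((x-x0)*k,10 if x%50 else 22),(255,0,255),1)
        if x%50==0: cv2.putText(im,str(x),((x-x0)*k,34),0,.45,(255,0,255),1)
    for y in range((y0+9)//10*10,y1,10):
        cv2.line(im,(0,(y-y0)*k),(10 if y%50 else 22,(y-y0)*k),(255,0,255),1)
        if y%50==0: cv2.putText(im,str(y),(24,(y-y0)*k+4),0,.45,(255,0,255),1)
    cv2.imwrite(f'pics/{name}.png',im[:,:,::-1])
E
python3 - <<'E'
from h import *
for n in('scene','side','wrist'):
    c=cam(n,n+'1')
crop(load('wrist1'),140,10,370,290,2,'w1c')
crop(load('scene1'),80,180,340,310,3,'s1c')
crop(load('scene1'),290,130,420,220,6,'s1d')
E
```

```text
(no output)
```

View pics/w1c.png

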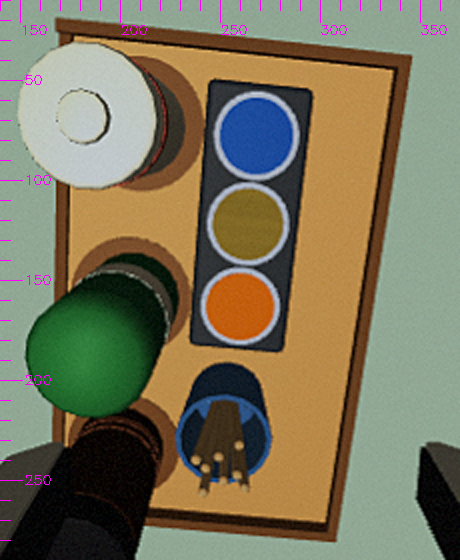

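View pics/s1c.png

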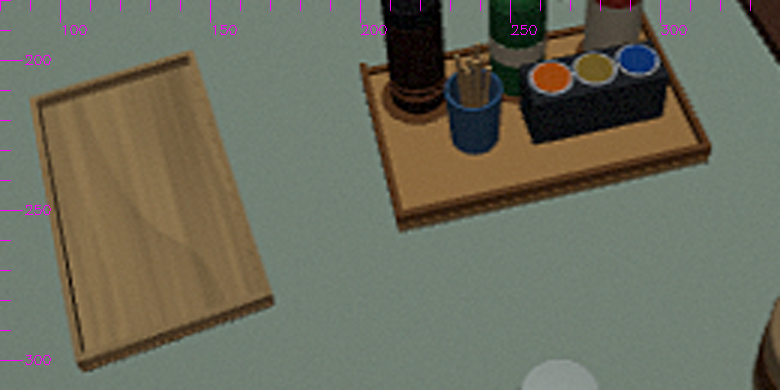

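View pics/s1d.png

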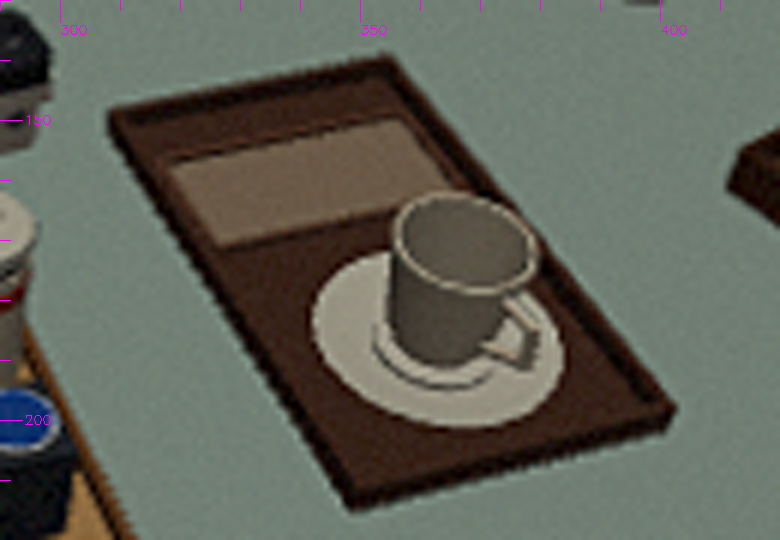

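```bash
python3 - <<'E'
from h import *
np.set_printoptions(precision=4,suppress=True)
w=load('wrist1');s=load('scene1')
def f(k,o,l): return np.array(l)/k+np.array(o)
def rep(n,P):
    print(n);print(P); 
    L=np.linalg.norm(np.roll(P,-1,0)-P,axis=1)
    print(' c',P.mean(0),'len',L)
    for i in range(len(P)):
        d=(np.roll(P,-1,0)-P)[i]; print('  ang',np.degrees(np.arctan2(d[1],d[0])).round(2))
rep('stand',onz(w,f(2,(140,10),[(411,57),(56,18),(334,541)]),.027))
rep('rack',onz(w,f(2,(140,10),[(209,79),(312,90),(283,352),(190,343)]),.071))
print('caps',onz(w,f(2,(140,10),[(256,137),(248,223),(240,307)]),.0735))
print('lid sugar',onz(w,f(2,(140,10),[(83,116)]),.140))
print('tea dome',onz(w,f(2,(140,10),[(88,352)]),.130))
print('corks', onz(w,f(2,(140,10),[(203,127),(189,298),(178,440)]),.015),'right edges')
rep('side',onz(s,f(3,(80,180),[(33,98),(192,52),(273,297),(80,362)]),.018))
rep('guest',onz(s,f(6,(290,130),[(107,106),(388,53),(677,405),(352,492)]),.018))
rep('comp',onz(s,f(6,(290,130),[(168,163),(400,117),(450,188),(222,248)]),.006))
E
```

```text
stand
[[ 0.6805  0.125   0.027 ]
 [ 0.51    0.1422  0.027 ]
 [ 0.6538 -0.1424  0.027 ]]
 c [0.6148 0.0416 0.027 ] len [0.1714 0.3189 0.2688]
  ang 174.25
  ang -63.18
  ang 84.31
rack
[[ 0.5848  0.111   0.071 ]
 [ 0.6289  0.1067  0.071 ]
 [ 0.6185 -0.0109  0.071 ]
 [ 0.574  -0.0064  0.071 ]]
 c [0.6016 0.0501 0.071 ] len [0.0444 0.118  0.0447 0.118 ]
  ang -5.63
  ang -95.06
  ang 174.31
  ang 84.79
caps [[0.605  0.0873 0.0735]
 [0.6016 0.0504 0.0735]
 [0.598  0.0118 0.0735]]
lid sugar [[0.5453 0.0934 0.14  ]]
tea dome [[0.5391 0.0068 0.13  ]]
corks [[ 0.5786  0.0929  0.015 ]
 [ 0.5694  0.0033  0.015 ]
 [ 0.561  -0.082   0.015 ]] right edges
side
[[ 0.4154 -0.407   0.018 ]
 [ 0.41   -0.2626  0.018 ]
 [ 0.6875 -0.2487  0.018 ]
 [ 0.6921 -0.3948  0.018 ]]
 c [ 0.5512 -0.3283  0.018 ] len [0.1445 0.2779 0.1462 0.277 ]
  ang 92.14
  ang 2.86
  ang -88.22
  ang -177.47
guest
[[0.3781 0.2596 0.018 ]
 [0.3912 0.4268 0.018 ]
 [0.6679 0.4102 0.018 ]
 [0.6581 0.2373 0.018 ]]
 c [0.5238 0.3335 0.018 ] len [0.1677 0.2772 0.1732 0.2809]
  ang 85.51
  ang -3.44
  ang -93.23
  ang 175.44
comp
[[0.4186 0.276  0.006 ]
 [0.4292 0.4128 0.006 ]
 [0.4883 0.4056 0.006 ]
 [0.4863 0.27   0.006 ]]
 c [0.4556 0.3411 0.006 ] len [0.1373 0.0595 0.1356 0.0679]
  ang 85.6
  ang -7.01
  ang -90.85
  ang 174.97
```

```bash
cat >> h.py <<'E'
def plan(*targets):
    """targets (x,y,z,yawdeg): print rows from the current pose; yaw 0: tool x=+Y, tool y=+X"""
    s=robot.read_state(); R0=R.from_rotvec(s['orientation']); p=s['tool_pos']
    B=R.from_matrix([[0,1,0],[1,0,0],[0,0,-1]])
    print('t %.2f pos %s open %.4f F %s q6 %.2f'%(s['t'],np.round(p,4),s['opening'],np.round(s['force'],2),s['q'][5]))
    for x,y,z,a in targets:
        d=R0.inv().apply(np.array([x,y,z])-p); r=(R0.inv()*R.from_euler('z',a,degrees=True)*B).as_rotvec()
        print(np.round(d,4),np.round(r,3))
E
python3 -c "
from h import *
plan((.538,.0048,.235,-5.3))"
```

```text
t 0.30 pos [0.5998 0.     0.2323] open 0.0929 F [-1.3   0.54 -0.11] q6 -0.09
[ 0.0048 -0.0618 -0.0027] [-0.001  0.     0.092]
```

Emit:
jog_arm --pt "0 0.003 -0.03 -0.002 0 0 0.05" --pt "0 0.005 -0.062 -0.003 0 0 0.092" --pt "0 0.005 -0.062 -0.003 0 0 0.092" --pt "0 0.005 -0.062 -0.003 0 0 0.092" --force 20

```text
t: 0.8
tool_pos: [0.5384, 0.005, 0.2357]
orientation: [2.32, 2.117, 0.0]
force: [-0.5, -0.3, -0.5]
opening: 0.0932
```

```bash
python3 -c "
from h import *
c=cam('wrist','w2'); crop(c,0,0,512,384,1,'w2c')
plan((.538,.0048,.094,-5.3))"
```

```text
t 0.85 pos [0.5386 0.0049 0.2356] open 0.0929 F [ 0.46  0.18 -0.04] q6 0.01
[-0.0002 -0.0006  0.1416] [0.    0.    0.001]
```

View pics/w2c.png

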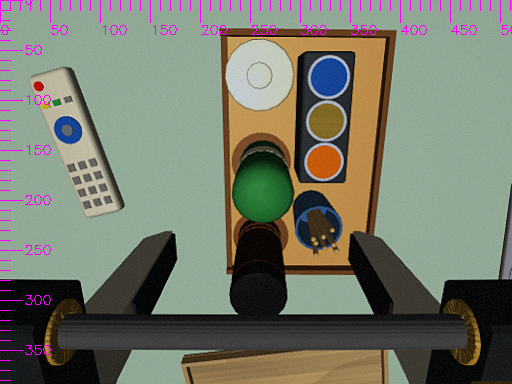

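Emit:
jog_arm --pt "0 0 0 0.035 0 0 0" --pt "0 0 0 0.07 0 0 0" --pt "0 0 0 0.105 0 0 0" --pt "0 0 0 0.132 0 0 0" --pt "0 0 0 0.142 0 0 0" --force 20

```text
t: 1.48
tool_pos: [0.5378, 0.0049, 0.0914]
orientation: [-2.319, -2.116, 0.003]
force: [-0.4, 1.3, -0.1]
opening: 0.0931
```

```bash
python3 -c "
from h import *
w=load('w2')
print(onz(w,[(259,75),(263,187),(258,290)],[.140,.130,.140]))
c=cam('scene','s3');crop(c,190,130,330,260,5,'s3c')
plan((.538,.0048,.094,-5.3))"
```

```text
[[ 0.54465784  0.09364452  0.14      ]
 [ 0.53991408  0.00983594  0.13      ]
 [ 0.52786358 -0.07685446  0.14      ]]
t 1.52 pos [0.5377 0.005  0.0911] open 0.0929 F [-0.58  0.45 -1.55] q6 0.01
[-0.0001  0.0003 -0.0029] [-0.003  0.     0.001]
```

View pics/s3c.png

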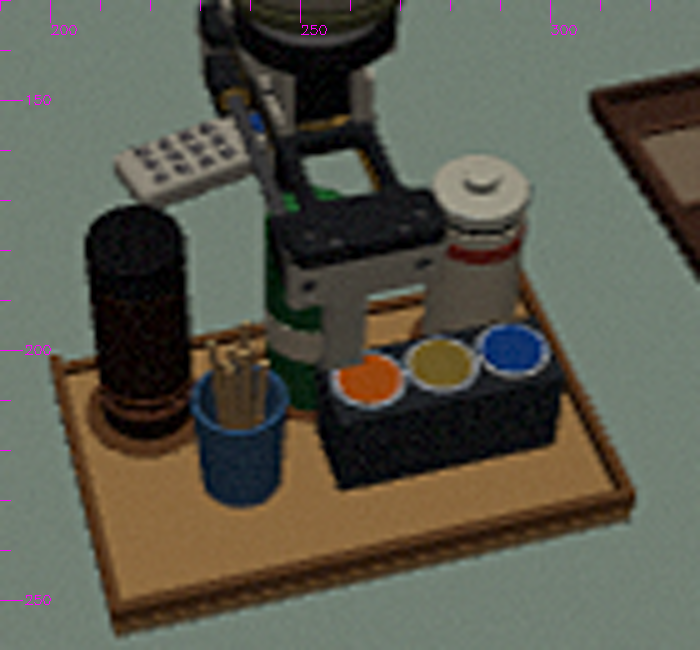

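Emit:
jog_arm --pt "0 0 0 -0.003 0 0 0" --pt "0.7 0 0 -0.003 0 0 0" --pt "0.7 0 0 -0.003 0 0 0" --pt "0.7 0 0 -0.003 0 0 0" --pt "0.7 0 0 -0.003 0 0 0" --force 20

```text
t: 2.15
tool_pos: [0.5378, 0.005, 0.0944]
orientation: [-2.319, -2.116, 0.003]
force: [-0.1, -0.2, 0.1]
opening: 0.0575
```

Emit:
jog_arm --pt "0.7 0 0 0 0 0 0" --pt "0.7 0 0 0 0 0 0" --pt "0.7 0 0 -0.01 0 0 0" --pt "0.7 0 0 -0.025 0 0 0"

```text
t: 2.65
tool_pos: [0.5374, 0.005, 0.1197]
orientation: [-2.318, -2.116, 0.004]
force: [-0.4, -0.6, -2.0]
opening: 0.0496
```

```bash
python3 -c "
from h import *
cam('scene','s4')
plan((.538,.0048,.26,-5.3),(.52,-.12,.26,0),(.491,-.331,.24,2.3),(.491,-.331,.09,2.3))"
```

```text
t 2.70 pos [0.5392 0.0049 0.1227] open 0.0499 F [ 2.44 -0.56  0.49] q6 0.01
[-0.0002 -0.0011 -0.1373] [ 0.    -0.     0.001]
[-0.1261 -0.0077 -0.1373] [ 0.    -0.    -0.091]
[-0.3389 -0.0173 -0.1173] [ 0.    -0.    -0.132]
[-0.3389 -0.0173  0.0327] [ 0.    -0.    -0.132]
```

View pics/s4.png

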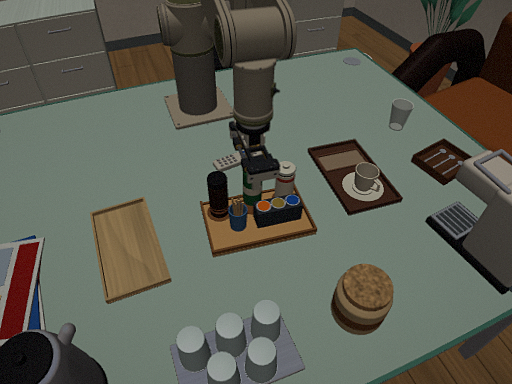

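Emit:
jog_arm --pt "0.7 0 0 -0.035 0 0 0" --pt "0.7 0 0 -0.075 0 0 0" --pt "0.7 0 0 -0.115 0 0 0" --pt "0.7 0 0 -0.135 0 0 0" --pt "0.7 0 0 -0.137 0 0 0"

```text
t: 3.32
tool_pos: [0.54, 0.0048, 0.2613]
orientation: [2.319, 2.116, 0.003]
force: [1.1, -0.1, -2.8]
opening: 0.0497
```

Emit:
jog_arm --pt "0.7 -0.03 -0.002 0 0 0 -0.02" --pt "0.7 -0.075 -0.004 0 0 0 -0.04" --pt "0.7 -0.12 -0.007 0 0 0 -0.07" --pt "0.7 -0.165 -0.009 0 0 0 -0.1" --pt "0.7 -0.21 -0.011 0 0 0 -0.132"

```text
t: 3.95
tool_pos: [0.5086, -0.2043, 0.2587]
orientation: [-2.174, -2.267, -0.002]
force: [0.8, -0.4, -2.4]
opening: 0.0501
```

```bash
python3 -c "
from h import *
plan((.491,-.331,.24,2.3),(.491,-.331,.1,2.3))"
```

```text
t 3.95 pos [ 0.5086 -0.2043  0.2587] open 0.0501 F [ 0.81 -0.4  -2.44] q6 -0.52
[-0.1259 -0.0229  0.0185] [ 0.    -0.001  0.002]
[-0.1261 -0.0229  0.1585] [ 0.    -0.001  0.002]
```

Emit:
jog_arm --pt "0.7 -0.04 -0.007 0.0 0 0 0" --pt "0.7 -0.08 -0.015 0.01 0 0 0" --pt "0.7 -0.115 -0.021 0.018 0 0 0" --pt "0.7 -0.126 -0.023 0.0185 0 0 0" --pt "0.7 -0.126 -0.023 0.0185 0 0 0"

```text
t: 4.58
tool_pos: [0.4903, -0.3308, 0.2384]
orientation: [-2.173, -2.264, -0.002]
force: [0.3, -0.5, -2.0]
opening: 0.0499
```

```bash
python3 -c "
from h import *
cam('wrist','w5');c=cam('scene','s5');crop(c,70,140,260,310,4,'s5c')
plan((.491,-.331,.24,2.3),(.491,-.331,.089,2.3))"
```

```text
t 4.67 pos [ 0.4911 -0.33    0.2396] open 0.0500 F [-0.5  -0.82 -1.27] q6 -0.72
[-0.001  -0.0002 -0.0004] [-0.    -0.002  0.002]
[-1.300e-03 -1.000e-04  1.506e-01] [-0.    -0.002  0.002]
```

View pics/w5.png

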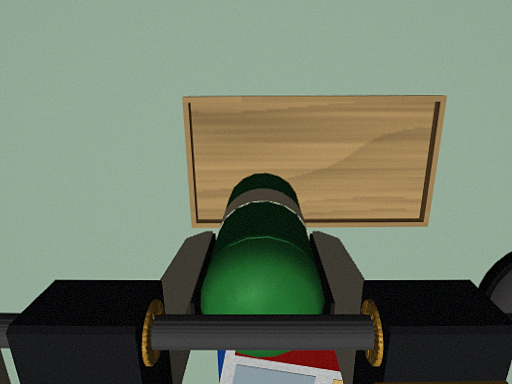

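View pics/s5c.png

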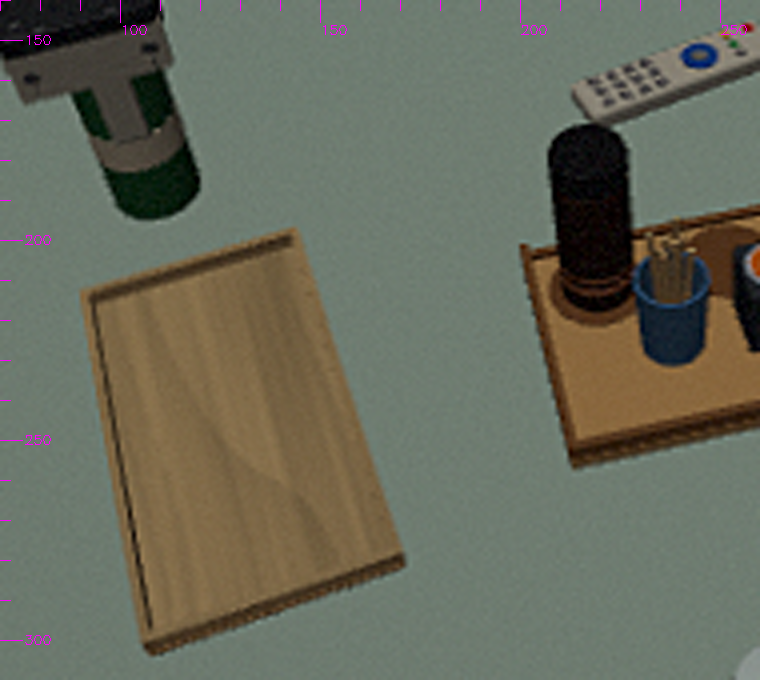

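```bash
python3 -c "
from h import *
P=onz(load('w5'),[(183,96),(446,95),(430,226),(192,227)],.018);print(P,P.mean(0))"
```

```text
[[ 0.40381645 -0.26324112  0.018     ]
 [ 0.68205402 -0.25014563  0.018     ]
 [ 0.69284684 -0.40006919  0.018     ]
 [ 0.41055469 -0.41304761  0.018     ]] [ 0.547318   -0.33162588  0.018     ]
```

Emit:
jog_arm --pt "0.7 -0.003 -0.002 0.04 0 0 0" --pt "0.7 -0.003 -0.002 0.08 0 0 0" --pt "0.7 -0.003 -0.002 0.115 0 0 0" --pt "0.7 -0.003 -0.002 0.14 0 0 0" --pt "0.7 -0.003 -0.002 0.146 0 0 0"

```text
t: 5.3
tool_pos: [0.4887, -0.3307, 0.0918]
orientation: [-2.169, -2.266, -0.002]
force: [-0.7, 0.3, -2.0]
opening: 0.0501
```

```bash
python3 -c "
from h import *
plan((.489,-.333,.0865,2.3))"
```

```text
t 5.30 pos [ 0.4887 -0.3307  0.0918] open 0.0501 F [-0.69  0.35 -2.04] q6 -0.73
[-0.0024  0.0002  0.0053] [-0.002 -0.005  0.004]
```

Emit:
jog_arm --pt "0.7 -0.002 0 0.002 0 0 0" --pt "0.7 -0.002 0 0.004 0 0 0" --pt "0.7 -0.002 0 0.0055 0 0 0" --pt "0.7 -0.002 0 0.0065 0 0 0" --pt "0.7 -0.002 0 0.0065 0 0 0"

```text
t: 5.92
tool_pos: [0.4887, -0.3327, 0.0855]
orientation: [-2.169, -2.266, -0.002]
force: [0.3, -0.9, -2.1]
opening: 0.0498
```

Emit:
jog_arm --pt "0.7 0 0 0.001 0 0 0" --pt "0.7 0 0 0.001 0 0 0" --pt "0.3 0 0 0.001 0 0 0" --pt "0.3 0 0 0.001 0 0 0" --pt "0.3 0 0 0.001 0 0 0"

```text
t: 6.55
tool_pos: [0.4887, -0.3327, 0.0843]
orientation: [-2.169, -2.266, -0.002]
force: [0.5, -0.0, -0.7]
opening: 0.0651
```

```bash
python3 -c "
from h import *
c=cam('scene','s6');crop(c,70,140,260,310,4,'s6c')
plan((.489,-.333,.24,2.3))"
```

```text
t 6.60 pos [ 0.4887 -0.3327  0.0843] open 0.0651 F [-0.18  0.24 -0.55] q6 -0.73
[ 4.000e-04 -1.000e-04 -1.557e-01] [-0.002 -0.005  0.004]
```

View pics/s6c.png

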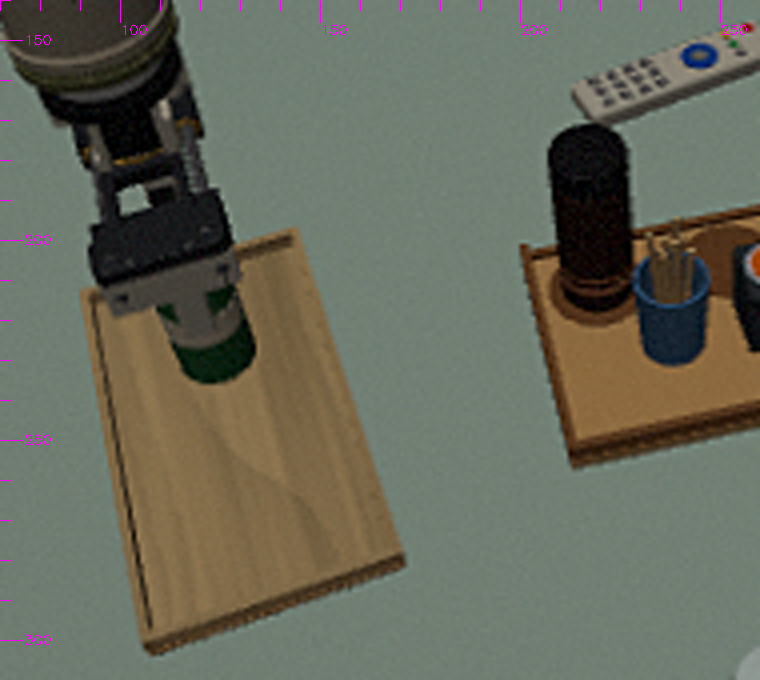

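Emit:
jog_arm --pt "0.2 0 0 -0.02 0 0 0" --pt "0.0 0 0 -0.06 0 0 0" --pt "0.0 0 0 -0.11 0 0 0" --pt "0.0 0 0 -0.15 0 0 0" --pt "0 0 0 -0.156 0 0 0"

```text
t: 7.22
tool_pos: [0.4909, -0.3348, 0.2465]
orientation: [2.17, 2.267, 0.003]
force: [0.6, -0.3, -0.3]
opening: 0.0931
```

```bash
python3 -c "
from h import *
plan((.54,-.02,.24,-5.3))"
```

```text
t 7.22 pos [ 0.4909 -0.3348  0.2465] open 0.0931 F [ 0.64 -0.33 -0.32] q6 -0.73
[0.3124 0.0628 0.0064] [0.004 0.001 0.136]
```

Emit:
jog_arm --pt "0 0.062 0.013 0 0 0 0.03" --pt "0 0.125 0.025 0.003 0 0 0.06" --pt "0 0.188 0.038 0.006 0 0 0.09" --pt "0 0.25 0.05 0.006 0 0 0.12" --pt "0 0.312 0.063 0.006 0 0 0.136"

```text
t: 7.85
tool_pos: [0.5389, -0.0235, 0.2403]
orientation: [2.32, 2.113, 0.003]
force: [1.2, -0.3, -0.5]
opening: 0.093
```

```bash
python3 -c "
from h import *
c=cam('wrist','w7');crop(c,0,0,512,384,1,'w7c')
plan((.546,.0938,.235,-5.3))"
```

```text
t 7.90 pos [ 0.5395 -0.0161  0.2404] open 0.0930 F [ 0.2   4.78 -0.73] q6 -0.04
[ 0.11   -0.0034  0.0058] [ 0.004 -0.004  0.003]
```

View pics/w7c.png

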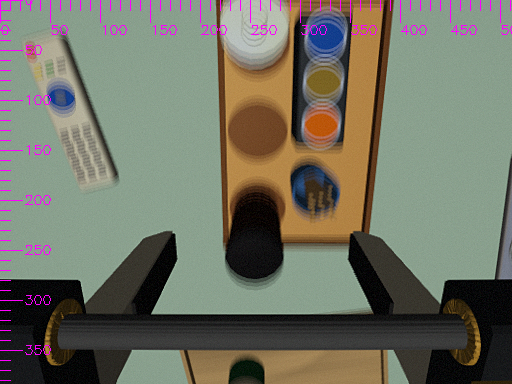

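```bash
python3 -c "
from h import *
robot.read_camera('side');robot.read_camera('side')
c=cam('wrist','w8');crop(c,200,0,400,260,3,'w8c')
plan((.546,.0938,.235,-5.3))"
```

```text
t 8.05 pos [ 0.5391 -0.0243  0.2402] open 0.0931 F [-0.04  0.08 -0.21] q6 -0.05
[ 0.1182 -0.0036  0.0051] [0.004 0.001 0.004]
```

View pics/w8c.png

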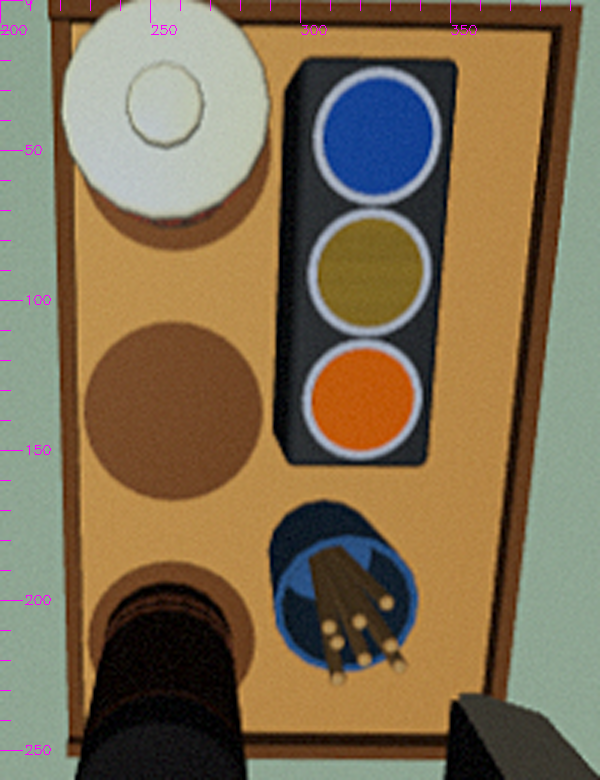

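```bash
python3 -c "
from h import *
np.set_printoptions(precision=4,suppress=True)
w=load('w8');f=lambda a,b:(200+a/3,b/3)
print('teacork',onz(w,[f(173.5,410.5)],.015))
print('sugar',onz(w,[f(165,105)],.140))
P=onz(w,[f(304,60),f(457,60),f(425,464),f(293,464)],.071);print(P,P.mean(0))
print(onz(w,[f(377,137),f(370,271),f(362,399)],.0735))
"
```

```text
teacork [[0.5379 0.0043 0.015 ]]
sugar [[0.5449 0.0925 0.14  ]]
[[ 0.5853  0.1095  0.071 ]
 [ 0.6291  0.1059  0.071 ]
 [ 0.6176 -0.0112  0.071 ]
 [ 0.5755 -0.0076  0.071 ]] [0.6019 0.0492 0.071 ]
[[0.605  0.087  0.0735]
 [0.6016 0.0497 0.0735]
 [0.5978 0.0116 0.0735]]
```

Emit:
jog_arm --pt "0 0.03 -0.001 0 0 0 0" --pt "0 0.07 -0.003 0 0 0 0" --pt "0 0.1 -0.004 0.003 0 0 0" --pt "0 0.118 -0.004 0.005 0 0 0.004" --pt "0 0.118 -0.004 0.005 0 0 0.004"

```text
t: 8.68
tool_pos: [0.5456, 0.0933, 0.2347]
orientation: [2.32, 2.114, 0.002]
force: [0.6, 0.9, -0.0]
opening: 0.0931
```

```bash
python3 -c "
from h import *
plan((.546,.0938,.1,-5.3),(.546,.0938,.0945,-5.3))"
```

```text
t 8.68 pos [0.5456 0.0933 0.2347] open 0.0931 F [ 0.55  0.91 -0.01] q6 0.17
[0.0007 0.     0.1347] [ 0.003  0.001 -0.   ]
[ 0.0008 -0.      0.1402] [ 0.003  0.001 -0.   ]
```

Emit:
jog_arm --pt "0 0 0 0.045 0 0 0" --pt "0 0 0 0.09 0 0 0" --pt "0 0 0 0.12 0 0 0" --pt "0 0 0 0.134 0 0 0" --pt "0 0 0 0.139 0 0 0"

```text
t: 9.3
tool_pos: [0.546, 0.0921, 0.0955]
orientation: [2.321, 2.113, 0.001]
force: [-0.8, 0.4, 0.7]
opening: 0.0931
```

Emit:
jog_arm --pt "0.7 0 0 0 0 0 0" --pt "0.7 0 0 0 0 0 0" --pt "0.7 0 0 0 0 0 0" --pt "0.7 0 0 0 0 0 0" --pt "0.7 0 0 0 0 0 0" --force 20

```text
t: 9.93
tool_pos: [0.5459, 0.0922, 0.0958]
orientation: [2.321, 2.113, 0.001]
force: [-2.9, 0.1, 4.8]
opening: 0.0497
```

```bash
python3 -c "
from h import *
plan((.546,.0938,.26,-5.3))"
```

```text
t 9.93 pos [0.5459 0.0922 0.0958] open 0.0497 F [-2.92  0.11  4.77] q6 0.17
[ 0.0013  0.0003 -0.1642] [ 0.002  0.002 -0.001]
```

Emit:
jog_arm --pt "0.7 0 0 -0.01 0 0 0" --pt "0.7 0 0 -0.04 0 0 0" --pt "0.7 0 0 -0.085 0 0 0" --pt "0.7 0 0 -0.13 0 0 0" --pt "0.7 0 0 -0.165 0 0 0"

```text
t: 10.55
tool_pos: [0.5458, 0.0926, 0.2636]
orientation: [2.32, 2.112, 0.003]
force: [1.0, 0.8, -1.3]
opening: 0.0497
```

```bash
python3 -c "
from h import *
plan((.56,-.05,.265,-3),(.6,-.2,.26,2),(.609,-.3275,.24,2.5))"
```

```text
t 10.55 pos [0.5458 0.0926 0.2636] open 0.0497 F [ 1.    0.77 -1.25] q6 0.17
[-0.1406  0.0274 -0.0011] [ 0.004  0.001 -0.041]
[-0.2862  0.0812  0.0043] [ 0.004  0.001 -0.128]
[-0.4123  0.102   0.0245] [ 0.004  0.001 -0.137]
```

Emit:
jog_arm --pt "0.7 -0.04 0.008 0 0 0 -0.01" --pt "0.7 -0.09 0.018 0 0 0 -0.03" --pt "0.7 -0.145 0.03 0 0 0 -0.05" --pt "0.7 -0.195 0.045 0 0 0 -0.07" --pt "0.7 -0.245 0.06 0 0 0 -0.1"

```text
t: 11.18
tool_pos: [0.5828, -0.1587, 0.2648]
orientation: [2.21, 2.226, 0.003]
force: [0.3, -0.1, -1.5]
opening: 0.0499
```

```bash
python3 -c "
from h import *
plan((.609,-.3275,.24,2.5))"
```

```text
t 11.18 pos [ 0.5828 -0.1587  0.2648] open 0.0499 F [ 0.27 -0.09 -1.53] q6 -0.36
[-0.169   0.0249  0.0252] [ 0.005  0.002 -0.036]
```

Emit:
jog_arm --pt "0.7 -0.045 0.006 0.004 0 0 -0.01" --pt "0.7 -0.095 0.014 0.01 0 0 -0.02" --pt "0.7 -0.14 0.021 0.02 0 0 -0.036" --pt "0.7 -0.167 0.025 0.025 0 0 -0.036" --pt "0.7 -0.169 0.025 0.025 0 0 -0.036"

```text
t: 11.8
tool_pos: [0.6083, -0.3293, 0.2391]
orientation: [2.174, 2.264, 0.002]
force: [-0.8, 0.9, -1.4]
opening: 0.0495
```

```bash
python3 -c "
from h import *
robot.read_camera('side')
cam('wrist','w9')
plan((.609,-.3275,.09,2.5))"
```

```text
t 11.90 pos [ 0.609  -0.3275  0.2402] open 0.0499 F [ 0.3   0.34 -1.41] q6 -0.61
[ 0.0002 -0.0006  0.1502] [ 0.004  0.001 -0.001]
```

View pics/w9.png

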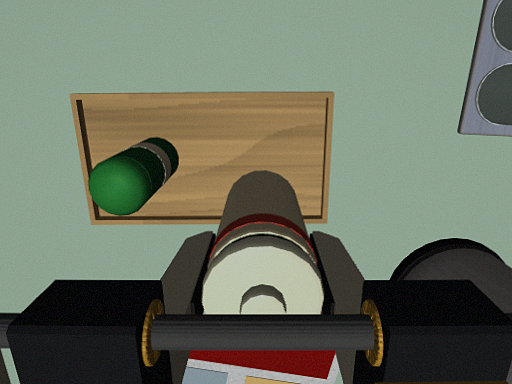

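Emit:
jog_arm --pt "0.7 0 -0.001 0.04 0 0 0" --pt "0.7 0 -0.001 0.085 0 0 0" --pt "0.7 0 -0.001 0.12 0 0 0" --pt "0.7 0 -0.001 0.14 0 0 0" --pt "0.7 0 -0.001 0.145 0 0 0"

```text
t: 12.52
tool_pos: [0.6083, -0.3265, 0.0945]
orientation: [2.171, 2.268, 0.003]
force: [0.0, 0.7, -1.7]
opening: 0.0501
```

```bash
python3 -c "
from h import *
plan((.609,-.3275,.086,2.5))"
```

```text
t 12.53 pos [ 0.6083 -0.3265  0.0945] open 0.0501 F [ 0.01  0.7  -1.66] q6 -0.61
[-0.001   0.0006  0.0085] [0.003 0.    0.   ]
```

Emit:
jog_arm --pt "0.7 0 0 0.003 0 0 0" --pt "0.7 0 0 0.006 0 0 0" --pt "0.7 0 0 0.008 0 0 0" --pt "0.7 0 0 0.009 0 0 0" --pt "0.7 0 0 0.009 0 0 0"

```text
t: 13.15
tool_pos: [0.6087, -0.3269, 0.0867]
orientation: [2.17, 2.267, 0.003]
force: [-1.9, 2.5, 5.7]
opening: 0.05
```

Emit:
jog_arm --pt "0.35 0 0 0 0 0 0" --pt "0.35 0 0 0 0 0 0" --pt "0.35 0 0 0 0 0 0" --pt "0.3 0 0 -0.02 0 0 0" --pt "0.3 0 0 -0.06 0 0 0"

```text
t: 13.78
tool_pos: [0.6073, -0.3261, 0.146]
orientation: [-2.172, -2.269, -0.002]
force: [0.8, -0.1, 0.2]
opening: 0.0648
```

Emit:
jog_arm --pt "0.3 0 0 -0.05 0 0 0" --pt "0 0 0 -0.1 0 0 0" --pt "0 0 0 -0.11 0 0 0"

```text
t: 14.15
tool_pos: [0.6092, -0.3274, 0.2638]
orientation: [2.166, 2.262, 0.005]
force: [-0.6, -0.8, 0.7]
opening: 0.0808
```

```bash
python3 -c "
from h import *
cam('scene','s10')
plan((.6018,.049,.2,-5.3))"
```

```text
t 14.20 pos [ 0.6088 -0.3272  0.2624] open 0.0842 F [0.16 0.17 0.86] q6 -0.61
[0.3763 0.0089 0.0612] [0.008 0.003 0.136]
```

View pics/s10.png

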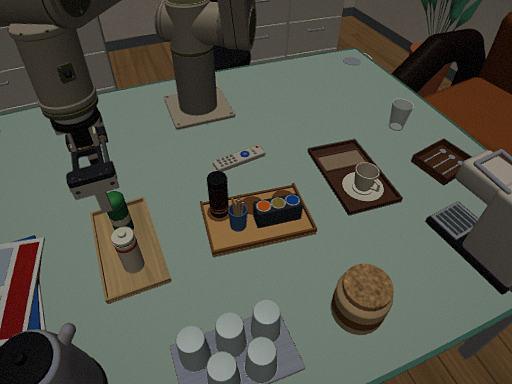

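Emit:
jog_arm --pt "0 0.05 0.001 0 0 0 0.02" --pt "0 0.11 0.002 0 0 0 0.05" --pt "0 0.17 0.004 0 0 0 0.07" --pt "0 0.23 0.006 0 0 0 0.1" --pt "0 0.29 0.008 0.01 0 0 0.12"

```text
t: 14.82
tool_pos: [0.6038, -0.0353, 0.2512]
orientation: [2.3, 2.129, 0.006]
force: [1.0, 1.1, 0.2]
opening: 0.0929
```

```bash
python3 -c "
from h import *
plan((.6018,.0492,.2,-5.3))"
```

```text
t 14.82 pos [ 0.6038 -0.0353  0.2512] open 0.0929 F [1.02 1.06 0.22] q6 -0.06
[ 0.0842 -0.0089  0.0509] [0.008 0.002 0.015]
```

Emit:
jog_arm --pt "0 0.04 -0.004 0.005 0.004 0 0.01" --pt "0.2 0.075 -0.008 0.02 0.008 0.002 0.015" --pt "0.2 0.084 -0.009 0.04 0.008 0.002 0.015" --pt "0.2 0.084 -0.009 0.05 0.008 0.002 0.015" --pt "0.2 0.084 -0.009 0.051 0.008 0.002 0.015"

```text
t: 15.45
tool_pos: [0.6009, 0.0478, 0.1982]
orientation: [-2.322, -2.114, 0.004]
force: [0.1, -0.2, 0.2]
opening: 0.0747
```

```bash
python3 -c "
from h import *
c=cam('wrist','w11')
plan((.6018,.0492,.055,-5.3),(.6018,.0492,.046,-5.3))"
```

```text
t 15.50 pos [0.6014 0.0477 0.1992] open 0.0745 F [-0.05 -0.58  0.52] q6 0.09
[0.0017 0.0004 0.1442] [-0.001  0.001 -0.001]
[0.0017 0.0004 0.1532] [-0.001  0.001 -0.001]
```

View pics/w11.png

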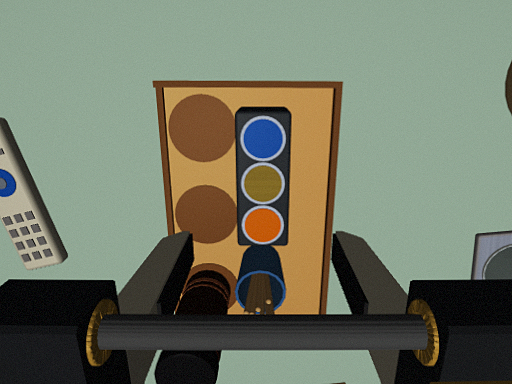

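```bash
python3 -c "
from h import *
w=load('w11')
print(onz(w,[(202,127.5),(206,214)],.015), onz(w,[(263,137.5),(263,184),(263,225)],.0735))
print(proj(w,[(.6018,.0492,.0735)]))"
```

```text
[[0.54620374 0.09480218 0.015     ]
 [0.53731565 0.00474186 0.015     ]] [[0.60541514 0.08856216 0.0735    ]
 [0.60180483 0.0493507  0.0735    ]
 [0.59835804 0.01190991 0.0735    ]]
[[263.01063852 184.17053752]]
```

Emit:
jog_arm --pt "0.2 0.001 0 0.045 0 0 0" --pt "0.2 0.001 0 0.09 0 0 0" --pt "0.2 0.001 0 0.125 0 0 0" --pt "0.2 0.001 0 0.142 0 0 0" --pt "0.2 0.001 0 0.149 0 0 0"

```text
t: 16.12
tool_pos: [0.6016, 0.0479, 0.0501]
orientation: [-2.324, -2.114, 0.002]
force: [0.1, -0.2, 0.7]
opening: 0.0743
```

```bash
python3 -c "
from h import *
c=cam('scene','s12');crop(c,190,130,330,260,5,'s12c')
plan((.6018,.0492,.046,-5.3))"
```

```text
t 16.18 pos [0.6016 0.0481 0.05  ] open 0.0745 F [-0.8  -0.38  0.05] q6 0.09
[0.0012 0.0001 0.004 ] [-0.001  0.001 -0.002]
```

View pics/s12c.png

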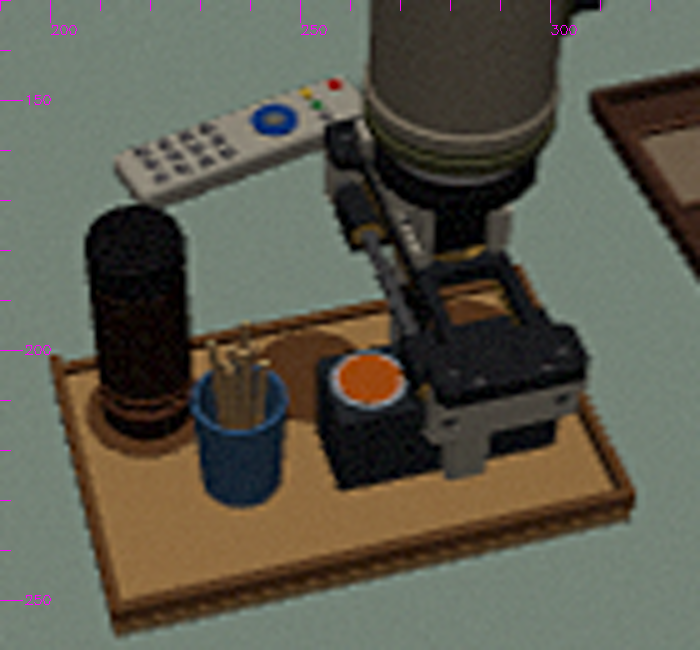

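Emit:
jog_arm --pt "0.2 0.001 0 0.003 0 0 0" --pt "0.2 0.001 0 0.003 0 0 0" --pt "0.8 0.001 0 0.003 0 0 0" --pt "0.8 0.001 0 0.003 0 0 0" --pt "0.8 0.001 0 0.003 0 0 0" --force 25

```text
t: 16.8
tool_pos: [0.6017, 0.0491, 0.0471]
orientation: [-2.324, -2.114, 0.002]
force: [-0.0, 0.6, 0.8]
opening: 0.0491
```

Emit:
jog_arm --pt "0.8 0 0 0 0 0 0" --pt "0.8 0 0 0 0 0 0" --pt "0.8 0 0 -0.01 0 0 0" --pt "0.8 0 0 -0.03 0 0 0" --pt "0.8 0 0 -0.06 0 0 0"

```text
t: 17.42
tool_pos: [0.6013, 0.0491, 0.1081]
orientation: [-2.323, -2.114, 0.003]
force: [-0.3, -0.0, -2.4]
opening: 0.0461
```

```bash
python3 -c "
from h import *
c=cam('scene','s13');crop(c,190,130,330,260,5,'s13c')
plan((.6018,.0492,.2,-5.3),(.52,.2,.2,-4.5))"
```

```text
t 17.48 pos [0.6045 0.0492 0.1139] open 0.0459 F [4.13 0.75 1.82] q6 0.09
[-0.0003 -0.0022 -0.0861] [ 0.006  0.    -0.002]
[ 0.1422 -0.0979 -0.0867] [ 0.006  0.    -0.016]
```

View pics/s13c.png

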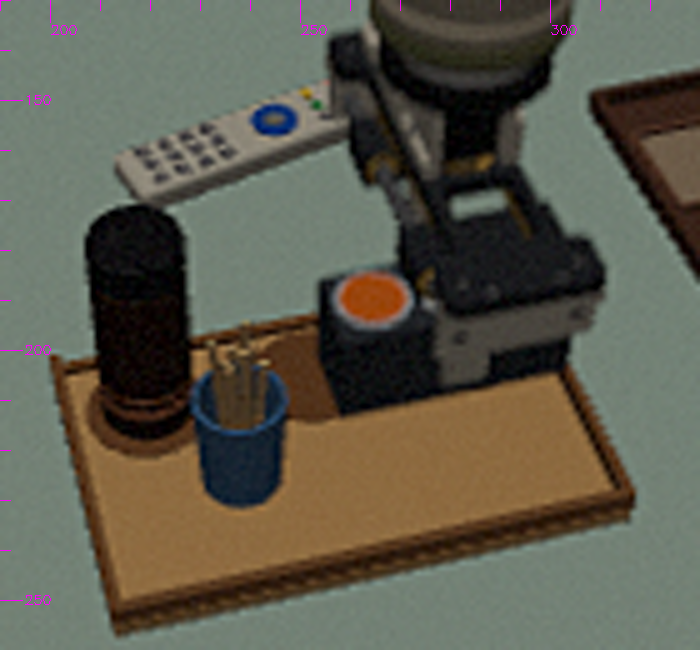

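Emit:
jog_arm --pt "0.8 0 0 -0.03 0 0 0" --pt "0.8 0.02 -0.015 -0.065 0 0 0" --pt "0.8 0.06 -0.045 -0.085 0.006 0 0" --pt "0.8 0.1 -0.075 -0.086 0.006 0 -0.01" --pt "0.8 0.14 -0.098 -0.086 0.006 0 -0.016"

```text
t: 18.1
tool_pos: [0.5193, 0.1992, 0.2009]
orientation: [2.306, 2.132, 0.003]
force: [0.3, 0.1, -2.4]
opening: 0.0462
```

```bash
python3 -c "
from h import *
robot.read_camera('side');robot.read_camera('side')
c=cam('wrist','w14');crop(c,50,0,512,300,1,'w14c')
plan((.455,.341,.15,-4.5))"
```

```text
t 18.25 pos [0.519  0.1998 0.2003] open 0.0459 F [ 0.57  0.16 -2.52] q6 0.35
[ 0.136  -0.0745  0.0503] [ 0.001 -0.     0.004]
```

View pics/w14.png

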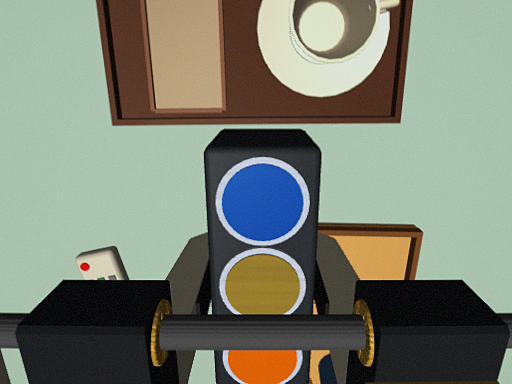

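Emit:
jog_arm --pt "0.8 -0.005 -0.02 -0.02 0 0 0" --pt "0.8 -0.01 -0.04 -0.05 0 0 0" --pt "0.8 -0.015 -0.058 -0.07 0 0 0" --pt "0.8 -0.015 -0.06 -0.075 0 0 0" --pt "0.8 -0.015 -0.06 -0.075 0 0 0"

```text
t: 18.88
tool_pos: [0.4587, 0.1889, 0.2754]
orientation: [2.303, 2.135, 0.003]
force: [-0.7, -0.4, -2.2]
opening: 0.0462
```

```bash
python3 -c "
from h import *
robot.read_camera('side');robot.read_camera('side')
c=cam('wrist','w15');crop(c,100,0,420,200,2,'w15c')
plan((.455,.341,.15,-4.5))"
```

```text
t 19.02 pos [0.4581 0.189  0.2739] open 0.0462 F [ 0.46  0.52 -2.16] q6 0.36
[ 0.1514 -0.0144  0.1239] [-0.001  0.     0.003]
```

View pics/w15c.png

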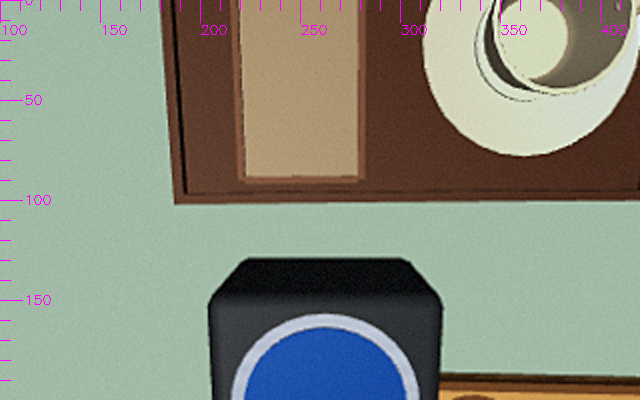

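```bash
python3 -c "
from h import *
np.set_printoptions(precision=4,suppress=True)
w=load('w15')
P=onz(w,[(223.5,89),(279,88),(221.5,0),(280,0)],.006);print(P)
m=P[:2].mean(0);d=(P[2]-P[0])/np.linalg.norm(P[2]-P[0]);e=(P[3]-P[1])/np.linalg.norm(P[3]-P[1])
print(d,e,np.degrees(np.arctan2(-d[0],d[1])),np.degrees(np.arctan2(-e[0],e[1])))
u=(d+e);u/=np.linalg.norm(u);print('c',m+.07*u)
print('corner',onz(w,[(187.5,101.5)],.018))
o=onz(w,[(187.5,101.5),(420,99.5)],.018);dd=o[1]-o[0];print(np.degrees(np.arctan2(dd[1],dd[0])))
"
```

```text
[[0.4186 0.2688 0.006 ]
 [0.4842 0.265  0.006 ]
 [0.4265 0.3633 0.006 ]
 [0.491  0.3584 0.006 ]]
[0.0829 0.9966 0.    ] [0.0724 0.9974 0.    ] -4.753456539265287 -4.150991462558133
c [0.4568 0.3367 0.006 ]
corner [[0.3767 0.2582 0.018 ]]
-3.7138210402777934
```

Emit:
jog_arm --pt "0.8 0.03 0 0 0 0 0" --pt "0.8 0.06 -0.003 0 0 0 0" --pt "0.8 0.08 -0.006 0 0 0 0" --pt "0.8 0.085 -0.007 0 0 0 0" --pt "0.8 0.085 -0.007 0 0 0 0"

```text
t: 19.65
tool_pos: [0.4574, 0.2741, 0.2736]
orientation: [-2.303, -2.137, 0.002]
force: [0.1, -0.4, -3.2]
opening: 0.0459
```

```bash
python3 -c "
from h import *
robot.read_camera('side');robot.read_camera('side')
c=cam('wrist','w16');crop(c,100,0,420,250,2,'w16c')
plan((.4565,.338,.15,-4.3))"
```

```text
t 19.80 pos [0.4576 0.2736 0.274 ] open 0.0460 F [-0.41  0.09 -2.43] q6 0.52
[ 0.0642 -0.006   0.1239] [-0.001  0.001 -0.001]
```

View pics/w16c.png

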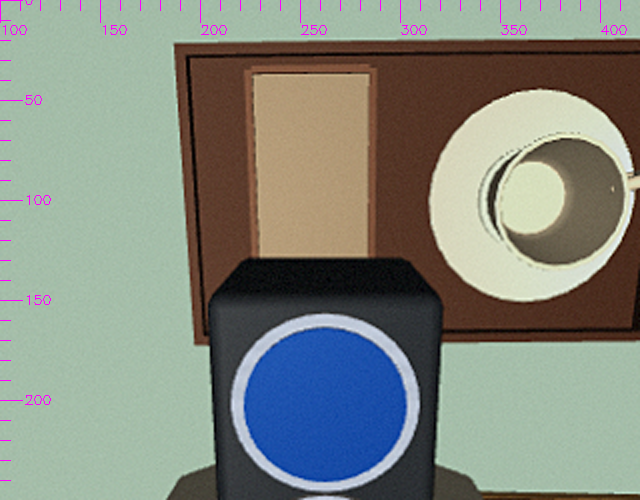

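```bash
python3 -c "
from h import *
np.set_printoptions(precision=4,suppress=True)
w=load('w16')
P=onz(w,[(227,36.5),(285,36.5),(229.5,125),(285,125)],.006);print(P)
m=P[:2].mean(0);d=(P[0]-P[2])/np.linalg.norm(P[2]-P[0]);e=(P[1]-P[3])/np.linalg.norm(P[3]-P[1])
print(np.degrees(np.arctan2(-d[0],d[1])),np.degrees(np.arctan2(-e[0],e[1])))
u=(d+e);u/=np.linalg.norm(u);print('c',m-.07*u)
o=onz(w,[(188,22),(197,172)],.018);print(o)
"
```

```text
[[0.4281 0.4101 0.006 ]
 [0.4937 0.4051 0.006 ]
 [0.4207 0.3107 0.006 ]
 [0.4881 0.3057 0.006 ]]
-4.222182541478412 -3.1896810015101007
c [0.4563 0.3377 0.006 ]
[[0.3882 0.4265 0.018 ]
 [0.3761 0.258  0.018 ]]
```

Emit:
jog_arm --pt "0.8 0.03 -0.003 0.02 0 0 -0.003" --pt "0.8 0.058 -0.005 0.06 0 0 -0.003" --pt "0.8 0.063 -0.006 0.1 0 0 -0.003" --pt "0.8 0.063 -0.006 0.14 0 0 -0.003" --pt "0.8 0.063 -0.006 0.17 0 0 -0.003"

```text
t: 20.42
tool_pos: [0.4559, 0.3358, 0.102]
orientation: [-2.302, -2.138, 0.004]
force: [0.6, 0.1, -2.4]
opening: 0.0459
```

```bash
python3 -c "
from h import *
robot.read_camera('side')
c=cam('wrist','w17')
plan((.4565,.337,.048,-4.1),(.4565,.337,.0385,-4.1))"
```

```text
t 20.52 pos [0.4539 0.3345 0.0997] open 0.0459 F [ 0.15 -0.48 -2.8 ] q6 0.62
[0.003  0.0027 0.0517] [-0.006  0.005 -0.002]
[0.003  0.0028 0.0612] [-0.006  0.005 -0.002]
```

View pics/w17.png

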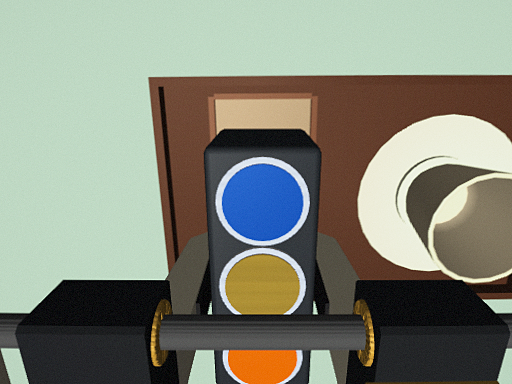

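Emit:
jog_arm --pt "0.8 0.002 0.002 0.02 -0.003 0.003 0" --pt "0.8 0.003 0.003 0.038 -0.006 0.005 -0.002" --pt "0.8 0.003 0.003 0.048 -0.006 0.005 -0.002" --pt "0.8 0.003 0.003 0.052 -0.006 0.005 -0.002" --pt "0.8 0.003 0.003 0.052 -0.006 0.005 -0.002"

```text
t: 21.15
tool_pos: [0.457, 0.3371, 0.0481]
orientation: [-2.3, -2.14, -0.0]
force: [0.4, 0.5, -2.6]
opening: 0.0457
```

```bash
python3 -c "
from h import *
c=cam('wrist','w18')
plan((.4565,.337,.0385,-4.1))"
```

```text
t 21.20 pos [0.4572 0.3373 0.0484] open 0.0459 F [ 0.14  0.21 -1.97] q6 0.62
[-0.0003 -0.0007  0.0099] [ 0. -0. -0.]
```

View pics/w18.png

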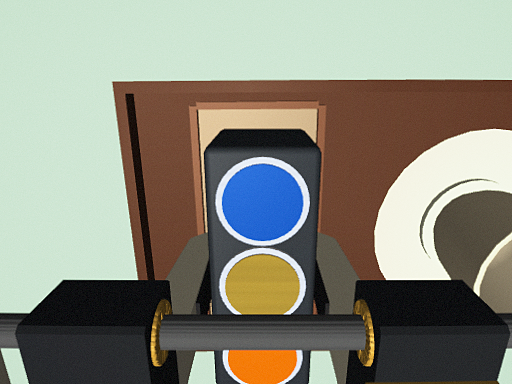

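Emit:
jog_arm --pt "0.8 0 -0.001 0.003 0 0 0" --pt "0.8 0 -0.001 0.006 0 0 0" --pt "0.8 0 -0.001 0.008 0 0 0" --pt "0.8 0 -0.001 0.0095 0 0 0" --pt "0.8 0 -0.001 0.0095 0 0 0"

```text
t: 21.82
tool_pos: [0.4561, 0.3373, 0.0387]
orientation: [-2.3, -2.14, -0.0]
force: [0.1, -0.4, -1.8]
opening: 0.0458
```

Emit:
jog_arm --pt "0.8 0 0 0.0007 0 0 0" --pt "0.8 0 0 0.0015 0 0 0" --pt "0.8 0 0 0.0015 0 0 0" --pt "0.8 0 0 0.0015 0 0 0"

```text
t: 22.32
tool_pos: [0.4562, 0.3374, 0.0381]
orientation: [-2.3, -2.14, -0.001]
force: [-2.6, -1.7, 5.8]
opening: 0.0461
```

Emit:
jog_arm --pt "0.3 0 0 0 0 0 0" --pt "0.3 0 0 0 0 0 0" --pt "0.3 0 0 0 0 0 0" --pt "0.3 0 0 -0.02 0 0 0" --pt "0.3 0 0 -0.06 0 0 0"

```text
t: 22.95
tool_pos: [0.455, 0.3366, 0.0979]
orientation: [-2.299, -2.14, 0.005]
force: [0.7, -0.4, -0.2]
opening: 0.0652
```

Emit:
jog_arm --pt "0.3 0 0 -0.06 0 0 0" --pt "0 -0.01 0 -0.12 0 0 0" --pt "0 -0.04 0 -0.15 0 0 0" --pt "0 -0.07 0 -0.155 0 0 0" --pt "0 -0.1 0 -0.155 0 0 0"

```text
t: 23.58
tool_pos: [0.4487, 0.2365, 0.256]
orientation: [2.299, 2.14, 0.001]
force: [-0.1, 0.7, -0.1]
opening: 0.0925
```

```bash
python3 -c "
from h import *
robot.read_camera('side');cam('side','d19')
c=cam('wrist','w19');crop(c,100,0,420,250,2,'w19c')
plan((.6,-.2,.26,2))"
```

```text
t 23.73 pos [0.4486 0.2363 0.2548] open 0.0927 F [0.12 0.03 0.38] q6 0.46
[-0.424   0.1831 -0.005 ] [-0.001  0.001 -0.109]
```

View pics/w19c.png

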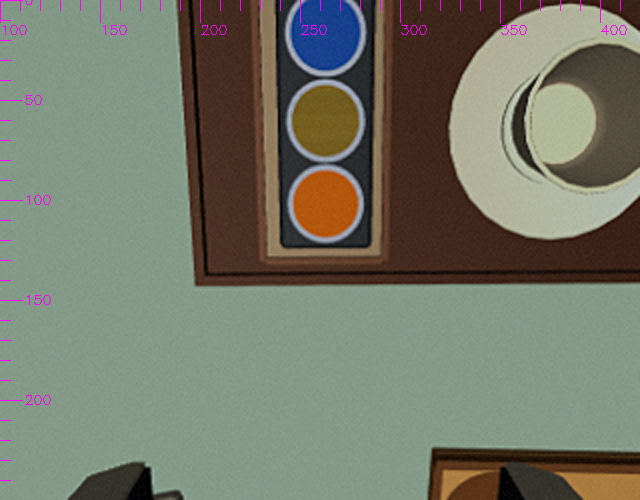

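View pics/d19.png

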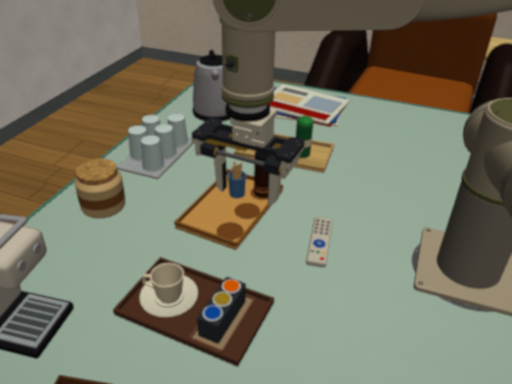

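```bash
python3 -c "
from h import *
w=load('w19')
print(onz(w,[(263,60),(263,101.5),(262.5,15.5)],.0645))
plan((.5,.02,.26,0),(.489,-.333,.235,2.3),(.609,-.327,.235,2.3))"
```

```text
[[0.45724051 0.3388182  0.0645    ]
 [0.45449453 0.30085058 0.0645    ]
 [0.45954527 0.37699481 0.0645    ]]
t 23.73 pos [0.4486 0.2363 0.2548] open 0.0927 F [0.12 0.03 0.38] q6 0.46
[-0.2119  0.0672 -0.0051] [-0.001  0.001 -0.074]
[-0.5648  0.0822  0.0202] [-0.001  0.001 -0.114]
[-0.5499  0.2015  0.0201] [-0.001  0.001 -0.114]
```

Emit:
jog_arm --pt "0 -0.055 0.02 0 0 0 -0.02" --pt "0 -0.11 0.04 0 0 0 -0.04" --pt "0 -0.165 0.06 0 0 0 -0.06" --pt "0 -0.22 0.08 0 0 0 -0.07" --pt "0 -0.275 0.1 0 0 0 -0.08"

```text
t: 24.35
tool_pos: [0.5288, -0.0463, 0.2558]
orientation: [2.213, 2.229, 0.0]
force: [0.1, -0.3, -0.1]
opening: 0.0928
```

```bash
python3 -c "
from h import *
plan((.609,-.327,.235,2.3))"
```

```text
t 24.35 pos [ 0.5288 -0.0463  0.2558] open 0.0928 F [ 0.11 -0.33 -0.1 ] q6 -0.19
[-0.2813  0.0781  0.0209] [ 0.     0.    -0.033]
```

Emit:
jog_arm --pt "0 -0.06 0.017 0 0 0 -0.01" --pt "0 -0.12 0.034 0.005 0 0 -0.02" --pt "0 -0.18 0.05 0.01 0 0 -0.03" --pt "0 -0.23 0.066 0.015 0 0 -0.033" --pt "0 -0.23 0.066 0.015 0 0 -0.033"

```text
t: 24.98
tool_pos: [0.5967, -0.2785, 0.2389]
orientation: [-2.179, -2.261, 0.001]
force: [-0.7, 1.6, -1.1]
opening: 0.0929
```

```bash
python3 -c "
from h import *
robot.read_camera('side')
c=cam('wrist','w20')
plan((.6087,-.3267,.235,2.3))"
```

```text
t 25.07 pos [ 0.5969 -0.2754  0.2405] open 0.0931 F [-0.15  0.85 -0.13] q6 -0.55
[-0.0517  0.0097  0.0055] [-0.    -0.001 -0.   ]
```

View pics/w20.png

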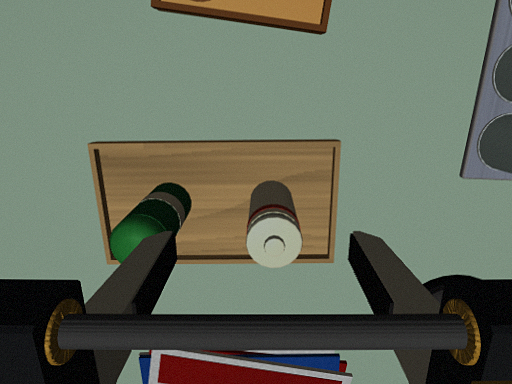

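```bash
python3 -c "
from h import *
w=load('w20')
print(onz(w,[(275,243),(136,240)],[.131,.121]))"
```

```text
[[ 0.60962346 -0.3213651   0.131     ]
 [ 0.48849365 -0.32834929  0.121     ]]
```

Emit:
jog_arm --pt "0 -0.03 0.006 0 0 0 0" --pt "0 -0.05 0.01 0.004 0 0 0" --pt "0 -0.052 0.011 0.005 0 0 0" --pt "0 -0.052 0.011 0.005 0 0 0"

```text
t: 25.58
tool_pos: [0.6103, -0.3253, 0.236]
orientation: [-2.175, -2.266, -0.001]
force: [-0.0, 0.5, -0.1]
opening: 0.093
```

```bash
python3 -c "
from h import *
plan((.6087,-.3267,.087,2.3))"
```

```text
t 25.57 pos [ 0.6103 -0.3253  0.236 ] open 0.0930 F [-0.04  0.47 -0.08] q6 -0.61
[-0.0015 -0.0017  0.149 ] [ 0.    -0.001  0.001]
```

Emit:
jog_arm --pt "0 -0.001 -0.0015 0.045 0 0 0" --pt "0 -0.0015 -0.0015 0.09 0 0 0" --pt "0 -0.0015 -0.0015 0.125 0 0 0" --pt "0 -0.0015 -0.0015 0.143 0 0 0" --pt "0 -0.0015 -0.0015 0.149 0 0 0"

```text
t: 26.2
tool_pos: [0.6089, -0.3257, 0.0866]
orientation: [-2.173, -2.266, -0.001]
force: [0.1, -0.5, 0.7]
opening: 0.0928
```

Emit:
jog_arm --pt "0.7 0 0 0 0 0 0" --pt "0.7 0 0 0 0 0 0" --pt "0.7 0 0 0 0 0 0" --pt "0.7 0 0 0 0 0 0" --pt "0.7 0 0 0 0 0 0" --force 20

```text
t: 26.82
tool_pos: [0.609, -0.3259, 0.0869]
orientation: [-2.174, -2.267, -0.002]
force: [-0.1, 0.0, 0.9]
opening: 0.0496
```

Emit:
jog_arm --pt "0.7 0 0 -0.01 0 0 0" --pt "0.7 0 0 -0.04 0 0 0" --pt "0.7 0 0 -0.085 0 0 0" --pt "0.7 0 0 -0.13 0 0 0" --pt "0.7 0 0 -0.17 0 0 0"

```text
t: 27.45
tool_pos: [0.609, -0.3261, 0.2594]
orientation: [-2.174, -2.267, -0.002]
force: [1.2, 0.4, -0.9]
opening: 0.0499
```

```bash
python3 -c "
from h import *
plan((.6,-.2,.26,2),(.56,-.05,.265,-3),(.546,.0925,.26,-5.3))"
```

```text
t 27.45 pos [ 0.609  -0.3261  0.2594] open 0.0499 F [ 1.15  0.37 -0.91] q6 -0.61
[ 0.1264 -0.0037 -0.0005] [ 0.001 -0.001  0.007]
[ 0.2779 -0.0374 -0.0054] [ 0.001 -0.001  0.094]
[ 4.209e-01 -4.540e-02 -3.000e-04] [ 0.001 -0.001  0.134]
```

Emit:
jog_arm --pt "0.7 0.04 0 0 0 0 0" --pt "0.7 0.09 -0.003 0 0 0 0.01" --pt "0.7 0.14 -0.008 0 0 0 0.03" --pt "0.7 0.195 -0.018 -0.002 0 0 0.05" --pt "0.7 0.25 -0.03 -0.004 0 0 0.08"

```text
t: 28.08
tool_pos: [0.5679, -0.0759, 0.2641]
orientation: [2.264, 2.177, 0.002]
force: [-0.2, 0.9, -1.2]
opening: 0.0498
```

```bash
python3 -c "
from h import *
plan((.546,.0925,.25,-5.3))"
```

```text
t 28.07 pos [ 0.5679 -0.0759  0.2641] open 0.0498 F [-0.22  0.88 -1.16] q6 -0.18
[ 0.1674 -0.0285  0.0143] [ 0.001 -0.001  0.053]
```

Emit:
jog_arm --pt "0.7 0.05 -0.009 0 0 0 0.015" --pt "0.7 0.1 -0.017 0.003 0 0 0.03" --pt "0.7 0.145 -0.025 0.01 0 0 0.05" --pt "0.7 0.166 -0.028 0.014 0 0 0.053" --pt "0.7 0.167 -0.0285 0.014 0 0 0.053"

```text
t: 28.7
tool_pos: [0.5454, 0.0935, 0.2503]
orientation: [-2.319, -2.119, -0.002]
force: [0.4, 0.4, -2.3]
opening: 0.0496
```

```bash
python3 -c "
from h import *
robot.read_camera('side')
c=cam('wrist','w21')
plan((.546,.0925,.1,-5.3))"
```

```text
t 28.80 pos [0.546  0.0918 0.2507] open 0.0499 F [-0.89 -0.45 -1.09] q6 0.17
[ 0.0006 -0.0003  0.1507] [ 0.001 -0.001  0.001]
```

View pics/w21.png

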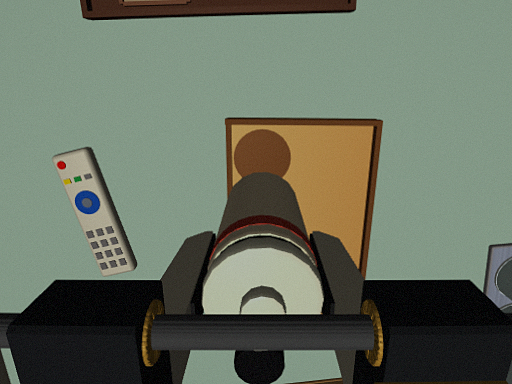

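Emit:
jog_arm --pt "0.7 0.0005 0 0.045 0 0 0" --pt "0.7 0.0005 0 0.09 0 0 0" --pt "0.7 0.0005 0 0.125 0 0 0" --pt "0.7 0.0005 0 0.144 0 0 0" --pt "0.7 0.0005 0 0.15 0 0 0"

```text
t: 29.42
tool_pos: [0.5461, 0.0916, 0.1001]
orientation: [2.322, 2.116, 0.001]
force: [0.1, -0.7, -1.6]
opening: 0.0499
```

```bash
python3 -c "
from h import *
w=load('w21');print(onz(w,[(262.5,157)],.015))
plan((.546,.0929,.0955,-5.3))"
```

```text
[[0.54696353 0.09423337 0.015     ]]
t 29.43 pos [0.5461 0.0916 0.1001] open 0.0499 F [ 0.08 -0.67 -1.63] q6 0.17
[ 0.0013 -0.0003  0.0046] [ 0. -0. -0.]
```

Emit:
jog_arm --pt "0.7 0.001 0 0.0015 0 0 0" --pt "0.7 0.001 0 0.003 0 0 0" --pt "0.7 0.001 0 0.004 0 0 0" --pt "0.7 0.001 0 0.0055 0 0 0" --pt "0.7 0.001 0 0.0055 0 0 0"

```text
t: 30.05
tool_pos: [0.5468, 0.0927, 0.0958]
orientation: [2.321, 2.116, 0.002]
force: [-3.0, -0.8, 4.2]
opening: 0.0497
```

Emit:
jog_arm --pt "0.3 0 0 0 0 0 0" --pt "0.3 0 0 0 0 0 0" --pt "0.3 0 0 0 0 0 0" --pt "0.3 0 0 -0.02 0 0 0" --pt "0.3 0 0 -0.06 0 0 0"

```text
t: 30.68
tool_pos: [0.5453, 0.0925, 0.1557]
orientation: [-2.321, -2.115, 0.002]
force: [0.4, -0.3, 0.8]
opening: 0.0648
```

Emit:
jog_arm --pt "0.3 0 0 -0.05 0 0 0" --pt "0 0 0 -0.09 0 0 0" --pt "0 -0.04 0 -0.105 0 0 0" --pt "0 -0.09 0 -0.105 0 0 0" --pt "0 -0.1 0 -0.105 0 0 0"

```text
t: 31.3
tool_pos: [0.5363, -0.0095, 0.2626]
orientation: [2.324, 2.113, -0.001]
force: [0.1, 0.7, 0.6]
opening: 0.0925
```

```bash
python3 -c "
from h import *
robot.read_camera('side')
c=cam('wrist','w22');crop(c,150,0,420,260,2,'w22c')
plan((.489,-.332,.25,2.3))"
```

```text
t 31.40 pos [ 0.5363 -0.008   0.2617] open 0.0930 F [0.   0.68 0.75] q6 -0.02
[-0.327  -0.0165  0.0117] [-0.001 -0.    -0.135]
```

View pics/w22c.png

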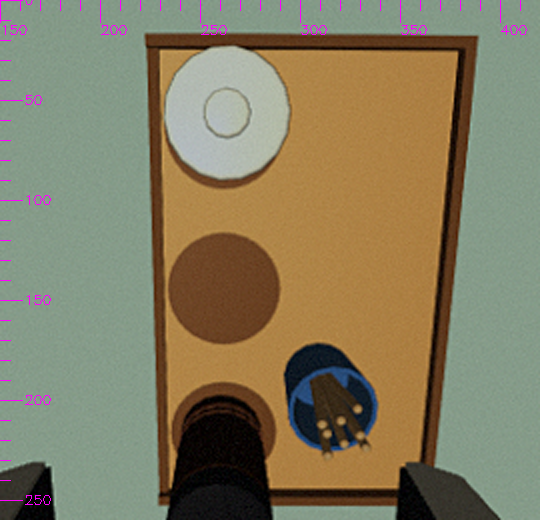

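```bash
python3 -c "
from h import *
w=load('w22');print(onz(w,[(263.5,56)],.14),onz(w,[(262,144)],.015))"
```

```text
[[0.54733779 0.09303973 0.14      ]] [[0.53781726 0.00518362 0.015     ]]
```

Emit:
jog_arm --pt "0 -0.06 -0.003 0 0 0 -0.025" --pt "0 -0.12 -0.006 0 0 0 -0.05" --pt "0 -0.18 -0.009 0 0 0 -0.08" --pt "0 -0.24 -0.012 0 0 0 -0.11" --pt "0 -0.285 -0.014 0.005 0 0 -0.13"

```text
t: 32.02
tool_pos: [0.4958, -0.2915, 0.2575]
orientation: [2.18, 2.261, 0.0]
force: [0.9, -0.6, -0.1]
opening: 0.0928
```

```bash
python3 -c "
from h import *
plan((.4887,-.3325,.235,2.3))"
```

```text
t 32.02 pos [ 0.4958 -0.2915  0.2575] open 0.0928 F [ 0.85 -0.65 -0.12] q6 -0.66
[-0.0407 -0.0086  0.0225] [ 0.     0.    -0.004]
```

Emit:
jog_arm --pt "0 -0.025 -0.005 0.01 0 0 0" --pt "0 -0.039 -0.008 0.02 0 0 -0.004" --pt "0 -0.0405 -0.0085 0.022 0 0 -0.004" --pt "0 -0.0405 -0.0085 0.022 0 0 -0.004"

```text
t: 32.52
tool_pos: [0.4893, -0.331, 0.2354]
orientation: [-2.175, -2.267, -0.001]
force: [-0.3, 0.1, 0.5]
opening: 0.093
```

```bash
python3 -c "
from h import *
plan((.4887,-.3325,.0843,2.3))"
```

```text
t 32.52 pos [ 0.4893 -0.331   0.2354] open 0.0930 F [-0.32  0.15  0.46] q6 -0.72
[-0.0015 -0.0007  0.1511] [ 0.    -0.001  0.001]
```

Emit:
jog_arm --pt "0 -0.001 0 0.045 0 0 0" --pt "0 -0.001 0 0.09 0 0 0" --pt "0 -0.001 0 0.125 0 0 0" --pt "0 -0.001 0 0.144 0 0 0" --pt "0 -0.001 0 0.15 0 0 0"

```text
t: 33.15
tool_pos: [0.4895, -0.3311, 0.085]
orientation: [-2.173, -2.267, -0.001]
force: [-0.2, -0.3, 0.6]
opening: 0.093
```

Emit:
jog_arm --pt "0.7 0 0 0 0 0 0" --pt "0.7 0 0 0 0 0 0" --pt "0.7 0 0 0 0 0 0" --pt "0.7 0 0 0 0 0 0" --pt "0.7 0 0 0 0 0 0" --force 20

```text
t: 33.78
tool_pos: [0.4895, -0.3313, 0.0853]
orientation: [-2.174, -2.267, -0.001]
force: [0.4, -0.1, 2.3]
opening: 0.0496
```

Emit:
jog_arm --pt "0.7 0 0 -0.01 0 0 0" --pt "0.7 0 0 -0.04 0 0 0" --pt "0.7 0 0 -0.085 0 0 0" --pt "0.7 0 0 -0.13 0 0 0" --pt "0.7 0 0 -0.175 0 0 0"

```text
t: 34.4
tool_pos: [0.4893, -0.3312, 0.2621]
orientation: [-2.174, -2.267, -0.001]
force: [-0.7, -0.4, -1.3]
opening: 0.0496
```

```bash
python3 -c "
from h import *
plan((.5,-.15,.26,-1),(.538,.0049,.25,-5.3))"
```

```text
t 34.40 pos [ 0.4893 -0.3312  0.2621] open 0.0496 F [-0.72 -0.36 -1.3 ] q6 -0.72
[0.1806 0.0184 0.0023] [-0.    -0.001  0.06 ]
[0.3338 0.0628 0.0125] [-0.    -0.001  0.135]
```

Emit:
jog_arm --pt "0.7 0.04 0.005 0 0 0 0.01" --pt "0.7 0.09 0.011 0 0 0 0.03" --pt "0.7 0.14 0.018 0 0 0 0.05" --pt "0.7 0.195 0.028 0 0 0 0.07" --pt "0.7 0.25 0.042 0 0 0 0.1"

```text
t: 35.02
tool_pos: [0.5205, -0.0781, 0.263]
orientation: [-2.286, -2.154, -0.001]
force: [2.1, 0.9, -2.3]
opening: 0.0499
```

```bash
python3 -c "
from h import *
plan((.538,.006,.25,-5.3))"
```

```text
t 35.02 pos [ 0.5205 -0.0781  0.263 ] open 0.0499 F [ 2.09  0.87 -2.29] q6 -0.19
[0.085  0.0125 0.0131] [ 0.    -0.001  0.033]
```

Emit:
jog_arm --pt "0.7 0.035 0.005 0 0 0 0.015" --pt "0.7 0.07 0.01 0.003 0 0 0.033" --pt "0.7 0.084 0.0125 0.01 0 0 0.033" --pt "0.7 0.085 0.0125 0.013 0 0 0.033" --pt "0.7 0.085 0.0125 0.013 0 0 0.033"

```text
t: 35.65
tool_pos: [0.5376, 0.0051, 0.2496]
orientation: [-2.321, -2.116, 0.001]
force: [0.8, -0.2, -1.3]
opening: 0.0496
```

```bash
python3 -c "
from h import *
plan((.538,.006,.1,-5.3))"
```

```text
t 35.65 pos [0.5376 0.0051 0.2496] open 0.0496 F [ 0.75 -0.17 -1.32] q6 0.01
[0.0009 0.0005 0.1496] [-0.001 -0.    -0.   ]
```

Emit:
jog_arm --pt "0.7 0.001 0 0.045 0 0 0" --pt "0.7 0.001 0 0.09 0 0 0" --pt "0.7 0.001 0 0.125 0 0 0" --pt "0.7 0.001 0 0.144 0 0 0" --pt "0.7 0.001 0 0.15 0 0 0"

```text
t: 36.28
tool_pos: [0.5372, 0.0054, 0.0989]
orientation: [-2.322, -2.114, 0.002]
force: [-0.3, 0.2, -2.1]
opening: 0.0494
```

```bash
python3 -c "
from h import *
plan((.538,.0055,.095,-5.3))"
```

```text
t 36.27 pos [0.5372 0.0054 0.0989] open 0.0494 F [-0.33  0.22 -2.11] q6 0.01
[0.0002 0.0008 0.0039] [-0.002 -0.    -0.001]
```

Emit:
jog_arm --pt "0.7 0 0.0005 0.0015 0 0 0" --pt "0.7 0 0.0005 0.003 0 0 0" --pt "0.7 0 0.0005 0.004 0 0 0" --pt "0.7 0 0.0005 0.0045 0 0 0" --pt "0.7 0 0.0005 0.0045 0 0 0"

```text
t: 36.9
tool_pos: [0.5377, 0.0054, 0.0946]
orientation: [-2.322, -2.114, 0.002]
force: [0.4, 0.0, -1.8]
opening: 0.0495
```

Emit:
jog_arm --pt "0.3 0 0 0 0 0 0" --pt "0.3 0 0 0 0 0 0" --pt "0.3 0 0 0 0 0 0" --pt "0.3 0 0 -0.02 0 0 0" --pt "0.3 0 0 -0.06 0 0 0"

```text
t: 37.52
tool_pos: [0.5362, 0.0055, 0.1533]
orientation: [-2.32, -2.112, 0.006]
force: [0.5, -0.3, 0.1]
opening: 0.0652
```

Emit:
jog_arm --pt "0.3 0 0 -0.05 0 0 0" --pt "0 0 0 -0.1 0 0 0" --pt "0 -0.01 0 -0.12 0 0 0" --pt "0 -0.01 0 -0.12 0 0 0" --pt "0 -0.01 0 -0.12 0 0 0"

```text
t: 38.15
tool_pos: [0.5351, -0.0046, 0.2708]
orientation: [-2.318, -2.11, 0.01]
force: [0.0, 0.4, -0.5]
opening: 0.0926
```

```bash
python3 -c "
from h import *
robot.read_camera('side')
c=cam('wrist','w23');crop(c,100,0,420,260,2,'w23c');cam('scene','s23')
plan((.538,.0055,.095,-5.3))"
```

```text
t 38.30 pos [ 0.5351 -0.0044  0.271 ] open 0.0930 F [-0.53  0.76  0.04] q6 -0.01
[0.0101 0.0037 0.1759] [-0.01  -0.    -0.001]
```

View pics/w23.png

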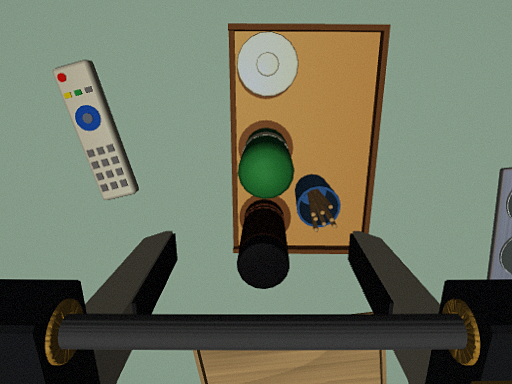

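View pics/s23.png

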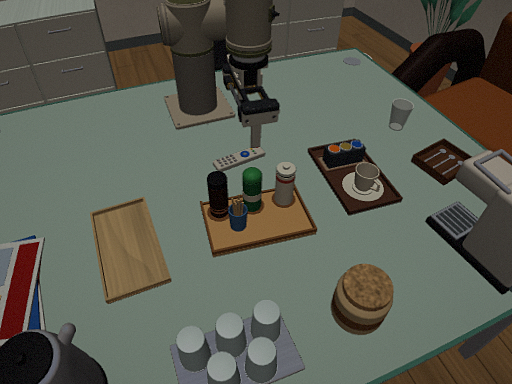

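```bash
python3 -c "
from h import *
w=load('w23');print(onz(w,[(267,64),(266,168),(263,264)],[.14,.130,.14]))
a=load('scene1')['image'][150:250,200:320];b=load('s23')['image'][150:250,200:320]
im=np.hstack([cv2.resize(x,None,fx=3,fy=3,interpolation=2) for x in(a,b)]);cv2.imwrite('pics/cmp.png',im[:,:,::-1])"
```

```text
[[ 0.54683154  0.09265699  0.14      ]
 [ 0.53836299  0.00717226  0.13      ]
 [ 0.52755731 -0.08174861  0.14      ]]
```

View pics/cmp.png

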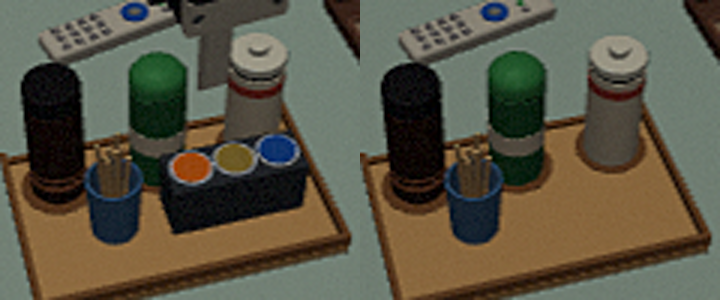

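All three canisters match their starting positions to within about 3 mm. I'm handing in.

```bash
python3 -c "
from plant import robot
robot.close_job()"
```

```text
the job is handed in; nothing more can be done
```

The job is done and handed in at about 38 s of the 128 s allowed. I moved the tea and sugar canisters to the side tray and seated the rack in the guest tray's compartment. Then I put both canisters back on their own cork discs. The coffee canister stood clear of the rack, so I left it alone.

My last checks, all from the camera images and good to about 2 mm:
- **Rack:** flat in the compartment and released, about 2 mm from its centre and about 4° off the world axes, in line with the compartment.
- **Sugar and tea canisters:** upright and released, about 2–3 mm from where they started.
- **Cup, beaker and coffee canister:** none of them looked moved in the before-and-after pictures.
- **Robot:** raised clear and touching nothing.

One small disagreement: an image of the sugar canister on the side tray read about 5 mm off in y from where I had set it down. That image was taken while the arm was still settling, so I went by the recorded release pose. The later checks on the stand agreed with that.

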